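Unstack the piled-up make-up and put each piece back in its place

ROBOT

A 6-joint arm with a two-finger parallel gripper is mounted at the origin on the work surface. World frame = base frame: x ahead of the robot, y to its left, z up, the work surface at z = 0. Lengths are in m, angles in rad, forces in N, time in s.
With the tool pointing down it reaches from about 0.3 to 0.95 m from the base axis. Payload 3.1 kg.
Tool frame: the origin (TCP) lies midway between the tips of the shut fingers; the grasp point (between the pads) lies 19 mm behind it; z points along the fingers, y is the line along which they close (so a half turn about z gives the same grasp; the last joint's range is limited). The gripper opens to 85 mm and grips with 20 to 120 N. Pads are 22 mm wide; open, the fingers measure 114 mm over their backs; the gripper's body (76 mm by 85 mm) begins 54 mm behind the grasp point. The pads swing forward as they close: fully open they stand 13 mm farther back than shut.
Start: joints at [-1.365, 0.308, 1.634, -0, 1.2, -0.07], TCP at [0.17, -0.601, 0.198] pointing down, gripper open.
Joint ranges: [-3.06, 3.06], [-0.79, 1.96], [0.05, 2.63], [-1.19, 4.34], [0.05, 2.64], [-2.94, 2.94]. Speed limits (rad/s): [2.79, 2.79, 3.14, 3.14, 3.14, 3.14].

INTERFACE

Orientations are given as a 3x3 rotation matrix whose columns are the frame's x, y, z axes.
In Python, from bench import get_state, grab_frame, close_job, spot_in, trace gives the robot as it stands.
- The arm moves only by the shell command python3 -m crank 'ROWS' [OPENING] [FORCE]. ROWS is JSON, a list of rows, each an object of numbers: "dx", "dy", "dz": the shift along the tool's x, y, z in m; "rx", "ry", "rz": the turn, a rotation vector about the tool's x, y, z in degrees. In form: [{"dx": .., "dy": .., "dz": .., "rx": .., "ry": .., "rz": ..}, ...]. A call has 1 to 20 rows; each row shifts and turns the commanded pose from where the row before left it, along the tool's axes as they then stand; what a row does not reach is not made up. A row lasts 1/10 s, in which the tool goes at most 50 mm and 8.59 degrees, less where a joint would pass 70% of its speed; a pose out of reach is approached as far as the arm can. A call with a gripper value outside its range is refused whole. OPENING is the finger opening in m, from 0 to 0.0854, set as the call begins (- or left out, the last holds). The fingers move at their own pace and stop on an object; FORCE is the grip in N (left out, the last holds). Time passes only in rows, so rows that do not move let the fingers close. It gives the time, the measured TCP pose, the force, the opening and the grip force at its end, in the units of the state.
- get_state(): the state, without advancing time (a new reading comes with each control period).
- grab_frame(name): name is "scene" or "top" or "wrist"; returns a dict with "frame" (480x640x3 uint8, red, green, blue), "mtx" (3x3 intrinsics, pixels), "xyz" and "attitude" of the camera in the world. Camera axes: x right, y down, z forward; pixel columns grow to the right and rows downward; lengths in m; the calibration is good to about 2 mm. A picture is of the moment at which its call begins. There is no depth.
- close_job(): hands the job in; it is judged then, once.
Trained networks look in the newest picture that a camera, given by its name, has taken for a name from the list of things; names that differ only in an ending like _2 or _b are one class to them, and where a whole thing is asked for, a point or a joint stands for the part that bears it (a point fixed in the world has none). Each returns a list of dicts, best first, with "confidence" (0 to 1); they miss things now and then, are a little off and sometimes report something else, mostly with a low value. They report only what shows in the picture. A call takes as long as a camera call.
- spot_in(camera, query): "location" ([column, row] in pixels, amid what is visible of it).
- trace(camera, query): "region" (480x640 bool, what is visible of it) and "location" ([column, row] in pixels, amid what is visible of it).
The state is a dict: "t": time; "joint_positions": joint angles; "dq": joint speeds; "joint_torque": joint torques, N m; "ee_pos": TCP position; "tool_rot": TCP orientation; "force": force on the tool from outside, world axes, zero at the start; "torque": the same for the moment, N m; "finger_gap": finger opening in m; "finger_force": force on a finger pad.
Only numpy, scipy, OpenCV 4.12 (cv2) and the standard library are available. Lean on these libraries where they do the work, as an engineer would, in place of code of your own. Each camera call takes 0.05 s, during which the arm holds its last target. There are 200 camera calls.

TASK

The make-up was piled into one stack so the vanity could be wiped. Take the stack apart from the top down, one piece at a time, putting each away before touching the next and without shoving the rest of the stack about: the small tin in the middle of the trinket dish, the cream jar in the middle of the round coaster, the round compact in the middle of the square riser, and the long palette flat in the pulled-out tray of the organizer, its length along the tray's. Set everything down gently, right way up, no dropping, and do not shift or knock over the serum bottle or the lipstick.

Things in the scene. Friction and masses are not known exactly. Their poses are not given: they have to be found in the camera images.
- tin: Small round bare-aluminium balm tin, 36 mm in diameter, 22 mm high, about 40 g; the top piece of the stack. Origin: centre of its underside; z up.
- jar: Round face-cream jar, amber glass with a dark lid, 48 mm in diameter, 40 mm high, about 140 g; second from the top, under the tin. Origin: centre of its underside; z up.
- compact: Round matte white powder compact, closed, 60 mm in diameter, 20 mm high, about 80 g; third from the top, under the jar. Origin: centre of its underside; z up.
- palette: Closed dark eyeshadow palette, a flat rectangular case 112 mm long (its x axis) by 62 mm wide (its y axis) by 22 mm high, about 140 g; bottom of the stack, lying on the vanity turned up to 0.5 rad; the other three stand on it one on another, centred within 3 mm. Origin: centre of its underside; z up.
- dish: Peach ceramic trinket dish, fixed; round and shallow, 94 mm across the rim, rim 12 mm above the vanity, sides flaring outward; flat inner floor about 66 mm across and 4 mm above the vanity. Place of the tin. Origin: centre of its underside on the vanity; z up.
- coaster: Round marble coaster, fixed, a plain flat disc 80 mm in diameter and 8 mm high. Place of the cream jar. Origin: centre of its underside on the vanity; z up.
- riser: Small square frosted-acrylic display riser, fixed: a flat top 90 by 90 mm, 40 mm above the vanity, on two side panels, turned up to 0.4 rad. Place of the compact. Origin: on the vanity under the centre of the top; z up.
- tray: Pulled-out tray of the clear acrylic organizer, fixed, grey felt liner; inside 142 mm long (x axis, into the organizer) by 92 wide (y axis). Floor 5 mm, thin walls 13 mm above the origin. The organizer, 360 mm wide and 100 high with things on top up to 155, begins 76 mm from the tray's centre in +x. Place of the palette. Origin: centre of the tray's underside, 4 mm above the vanity; z up.
- serum: Bystander: green glass serum bottle with a black dropper cap, 34 mm in diameter, 102 mm high, standing loose to the left (+y) of the tray. Origin: centre of its underside; z up.
- lipstick: Bystander: closed lipstick, 21 mm in diameter, 74 mm high, brass below and black above, standing loose to the right (-y) of the tray. Origin: centre of its underside; z up.

How it is judged:
On the way, in this order (a step that is already met when the one before it is completed fails the run):
1. the tin stands in the dish, let go, the rest of the stack not shifted more than 20 mm (z of tin in the frame of dish between 0.001 and 0.008 m and angle between tin's own z axis and vertical below 0.12 rad and horizontal distance between tin and dish below 0.015 m and contact force between the fingers and tin below 0.05 N and linear speed of tin below 0.02 m/s and angular speed of tin below 0.2 rad/s and distance of each of jar, compact, palette from where it was at the start of the episode below 0.02 m), for 0.2 s.
2. then the jar stands on the coaster, let go, the rest of the stack not shifted more than 20 mm (z of jar in the frame of coaster between 0.005 and 0.012 m and angle between jar's own z axis and vertical below 0.12 rad and horizontal distance between jar and coaster below 0.015 m and contact force between the fingers and jar below 0.05 N and linear speed of jar below 0.02 m/s and angular speed of jar below 0.2 rad/s and distance of each of compact, palette from where it was at the start of the episode below 0.02 m), for 0.2 s.
3. then the compact lies on the riser, let go, the palette not shifted more than 20 mm (z of compact in the frame of riser between 0.037 and 0.044 m and angle between compact's own z axis and vertical below 0.12 rad and horizontal distance between compact and riser below 0.015 m and contact force between the fingers and compact below 0.05 N and linear speed of compact below 0.02 m/s and angular speed of compact below 0.2 rad/s and distance of palette from where it was at the start of the episode below 0.02 m), for 0.2 s.
4. then the palette lies flat in the tray, let go (z of palette in the frame of tray between 0.002 and 0.009 m and angle between palette's own z axis and vertical below 0.12 rad and x of palette in the frame of tray between -0.018 and 0.018 m and y of palette in the frame of tray between -0.018 and 0.018 m and angle between the x axis of palette and the x axis of tray, either way round below 0.35 rad and contact force between the fingers and palette below 0.05 N and linear speed of palette below 0.02 m/s and angular speed of palette below 0.2 rad/s), for 0.2 s.
At the end, for the whole second after the job is handed in: Tin in dish, jar on coaster, compact on riser: upright, within 15 mm of the place's centre; palette flat in the tray, lengthwise (0.35 rad), within 18 mm of its middle each way; all seated (-3/+4 mm), tilt under 0.12 rad, let go, at rest; serum and lipstick within 20 mm of their start (all of step 4 and z of tin in the frame of dish between 0.001 and 0.008 m and angle between each of tin, jar, compact's own z axis and vertical below 0.12 rad and horizontal distance between tin and dish below 0.015 m and contact force between the fingers and tin below 0.05 N and linear speed of each of tin, jar, compact below 0.02 m/s and angular speed of each of tin, jar, compact below 0.2 rad/s and z of jar in the frame of coaster between 0.005 and 0.012 m and horizontal distance between jar and coaster below 0.015 m and contact force between the fingers and jar below 0.05 N and z of compact in the frame of riser between 0.037 and 0.044 m and horizontal distance between compact and riser below 0.015 m and contact force between the fingers and compact below 0.05 N and distance of each of serum, lipstick from where it was at the start of the episode below 0.02 m); the robot touches nothing.
It fails at once if a piece is dropped or flung: it moves faster than 0.6 m/s while the fingers do not hold it ((linear speed of tin above 0.6 m/s and contact force between the fingers and tin below 0.05 N) or (linear speed of jar above 0.6 m/s and contact force between the fingers and jar below 0.05 N) or (linear speed of compact above 0.6 m/s and contact force between the fingers and compact below 0.05 N) or (linear speed of palette above 0.6 m/s and contact force between the fingers and palette below 0.05 N)).
It fails at once if the serum bottle or the lipstick is shifted more than 20 mm or knocked over (distance of any of serum, lipstick from where it was at the start of the episode above 0.02 m or angle between any of serum, lipstick's own z axis and vertical above 0.3 rad).
It also fails if it takes over 128 s, if anything falls off the work surface, if the arm or the gripper's body presses on something with over 40 N, if the wrist force passes 120 N, or if a joint passes its speed limit or range.

## Working session

There is one attempt and no reset: what is moved stays moved. The work goes in short steps, Python scripts to look and compute and a shell command to move; the robot and the scene stay as the last step left them, time stands still between calls to the robot, and variables do not carry over. Pictures are saved under pics/ and viewed, at most 14 in all, crops included, and the job is handed in when it is done.

```bash
mkdir -p pics; ls
python3 - <<'E'
from bench import *
import cv2,json
s=get_state();print({k:s[k] for k in('t','ee_pos','tool_rot','force','finger_gap')})
for c in('scene','top'):
    f=grab_frame(c);cv2.imwrite(f'pics/{c}0.png',f['frame'][:,:,::-1]);print(c,f['mtx'],f['xyz'],f['attitude'])
    for n in 'tin jar compact palette dish coaster riser tray serum lipstick'.split():
        r=trace(c,n);print(n,[(round(d['confidence'],2),[round(float(v)) for v in d['location']],int(d['region'].sum())) for d in r[:2]])
E
```

```text
pics
{'t': 0.0, 'ee_pos': array([ 0.16998753, -0.60050458,  0.19714655]), 'tool_rot': array([[ 9.62226761e-01,  2.72248906e-01, -4.39256993e-04],
       [ 2.72249193e-01, -9.62224138e-01,  2.25485288e-03],
       [ 1.91217546e-04, -2.28926714e-03, -9.99997361e-01]]), 'force': array([-0.65691504,  1.24412707, -0.43533675]), 'finger_gap': 0.08511149174447047}
scene [[505.25564756   0.         315.21256528]
 [  0.         505.25564756 236.3622585 ]
 [  0.           0.           1.        ]] [0.80915643 0.50544555 0.73206471] [[-0.90395723  0.30894949 -0.29565441]
 [ 0.42724782  0.68146987 -0.59418693]
 [ 0.01790582 -0.66343728 -0.74801762]]
tin [(0.8, [399, 263], 506), (0.57, [392, 296], 371)]
jar [(0.56, [397, 282], 486)]
compact [(0.7, [393, 295], 326)]
palette [(0.92, [386, 303], 1163)]
dish [(0.84, [341, 218], 1335)]
coaster [(0.65, [451, 408], 2297)]
riser [(0.77, [272, 143], 1498)]
tray [(0.68, [272, 274], 3735)]
serum [(0.64, [321, 390], 807)]
lipstick [(0.66, [230, 203], 293), (0.4, [453, 406], 2182)]
top [[524.76240505   0.         318.29904866]
 [  0.         524.76240505 242.55240681]
 [  0.           0.           1.        ]] [ 3.70441162e-01 -5.77821222e-04  1.02594982e+00] [[ 0.02759059 -0.98266041  0.18335016]
 [-0.99908734 -0.03309122 -0.02700855]
 [ 0.03260751 -0.18243764 -0.98267658]]
tin [(0.6, [238, 290], 341)]
jar [(0.77, [249, 298], 189), (0.28, [136, 281], 1384)]
compact []
palette [(0.9, [253, 306], 1215)]
dish [(0.97, [350, 297], 1920)]
coaster [(0.75, [139, 278], 1322)]
riser [(0.88, [481, 274], 2502), (0.73, [240, 288], 303)]
tray [(0.69, [312, 200], 3772)]
serum [(0.74, [190, 189], 416), (0.57, [248, 298], 187)]
lipstick [(0.67, [406, 194], 198)]
```

View pics/scene0.png

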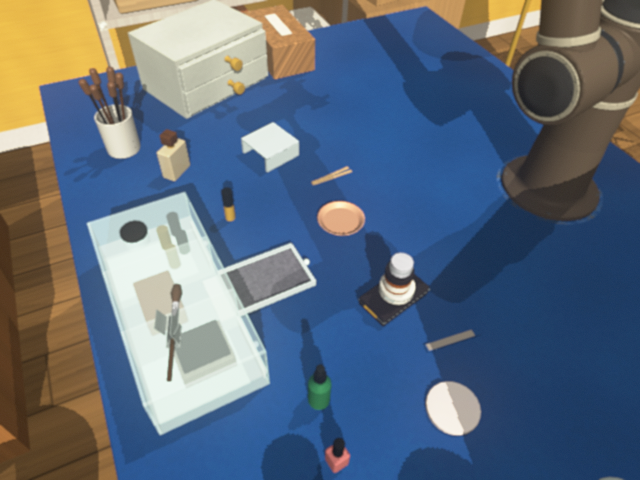

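View pics/top0.png

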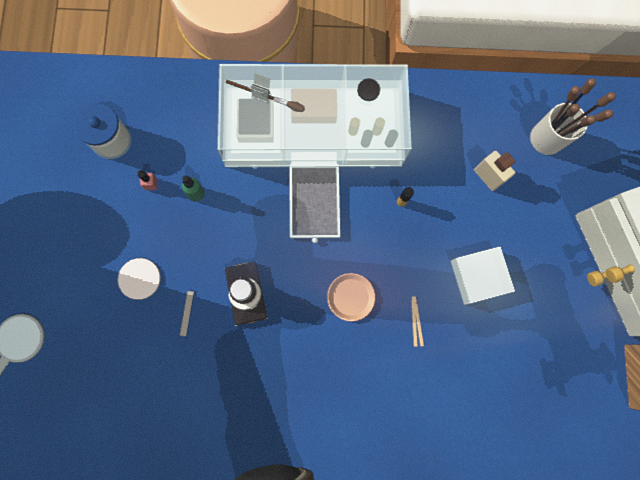

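```bash
cat > h.py <<'E'
import numpy as np,cv2
from bench import *
from scipy.optimize import minimize
def proj(f,P):
    c=(np.asarray(P)-f['xyz'])@np.array(f['attitude']); q=c@np.array(f['mtx']).T
    return q[:,:2]/q[:,2:]
def ray(f,uv,z):
    d=np.array(f['attitude'])@np.linalg.solve(f['mtx'],[uv[0],uv[1],1]);o=np.array(f['xyz'])
    return (o+d*(z-o[2])/d[2])[:2]
def cyl(r,z0,z1,r0=None):
    a=np.linspace(0,2*np.pi,40,0);r0=r0 or r
    return np.vstack([np.c_[r0*np.cos(a),r0*np.sin(a),0*a+z0],np.c_[r*np.cos(a),r*np.sin(a),0*a+z1]])
def box(l,w,z0,z1): return np.array([[x*l/2,y*w/2,z] for x in(-1,1) for y in(-1,1) for z in(z0,z1)])
def hullmask(uv):
    m=np.zeros((1920,2560),np.uint8);h=cv2.convexHull((uv*4+1.5).astype(np.float32)).round().astype(np.int32)
    cv2.fillConvexPoly(m,h,1);return m
def mask(c,n,near=None):
    r=trace(c,n)
    if near is not None: r=[d for d in r if np.hypot(*(np.array(d['location'])-near))<30]
    if not r: return None
    k,l,st,_=cv2.connectedComponentsWithStats(r[0]['region'].astype(np.uint8))
    i=1+st[1:,4].argmax();ys,xs=np.nonzero(l==i);return np.c_[xs,ys].astype(float)
def fit(views,model,x0,yaw=False):
    """views: [(frame, pixel list)]; silhouettes' hulls compared"""
    T=[hullmask(p) for _,p in views]
    def cost(p):
        a=p[2] if yaw else 0;R=np.array([[np.cos(a),-np.sin(a),0],[np.sin(a),np.cos(a),0],[0,0,1]])
        M=model@R.T+[p[0],p[1],0]
        return sum(np.count_nonzero(hullmask(proj(f,M))!=t)/t.sum() for (f,_),t in zip(views,T))/len(T)
    n=3 if yaw else 2;s=np.vstack([x0[:n]]+[np.array(x0[:n])+np.eye(n)[i]*(.01 if i<2 else .15) for i in range(n)])
    r=minimize(cost,x0[:n],method='Nelder-Mead',options=dict(initial_simplex=s,xatol=2e-4,fatol=1e-4))
    return r.x.round(4),round(r.fun,3)
E
python3 - <<'E'
from h import *
F={c:grab_frame(c) for c in('scene','top')}
M={'tin':(cyl(.018,.082,.104),0,.1),'dish':(cyl(.047,.0,.012,.035),0,.01),'coaster':(cyl(.04,0,.008),0,.008),
'riser':(box(.09,.09,.0,.04),1,.04),'serum':(cyl(.017,0,.075),0,.05),'lipstick':(cyl(.0105,0,.074),0,.04),'palette':(box(.112,.062,0,.022),1,.02)}
loc={'scene':dict(tin=(399,263)),'top':dict(tin=(240,289))}
for n,(m,y,z) in M.items():
    V=[]
    for c in F:
        p=mask(c,n,loc[c].get(n))
        if p is not None:
            V.append((F[c],p)); x0=[*ray(F[c],p.mean(0),z),0]
            print(n,c,*fit([V[-1]],m,x0,y),p.min(0),p.max(0))
    if len(V)>1: print('   both',*fit(V,m,x0,y))
p=mask('top','tray');R=cv2.minAreaRect(p.astype(np.float32));print(R,[ray(F['top'],q,.012).round(4) for q in cv2.boxPoints(R)])
p=mask('scene','tray');R=cv2.approxPolyDP(cv2.convexHull(p.astype(np.float32)),8,True)[:,0];print([(q,ray(F['scene'],q,.012).round(4)) for q in R])
E
```

```text
tin scene [0.456  0.1111] 0.098 [390. 253.] [413. 277.]
tin top [0.4539 0.1069] 0.129 [231. 280.] [252. 299.]
   both [0.4549 0.1088] 0.155
dish scene [ 0.4563 -0.0904] 0.065 [319. 201.] [364. 235.]
dish top [ 0.4551 -0.094 ] 0.032 [327. 273.] [374. 320.]
   both [ 0.4558 -0.0925] 0.069
coaster scene [0.48   0.3193] 0.043 [426. 382.] [480. 434.]
coaster top [0.4797 0.3159] 0.1 [118. 258.] [160. 298.]
   both [0.4797 0.3185] 0.083
riser scene [ 0.5041 -0.3446  0.2842] 0.024 [242. 123.] [298. 171.]
serum scene [0.6557 0.2221] 0.113 [307. 364.] [331. 410.]
serum top [0.6542 0.22  ] 0.124 [181. 174.] [204. 200.]
   both [0.6552 0.2211] 0.135
lipstick scene [0.6595 0.2247] 0.388 [308. 365.] [331. 409.]
lipstick top [ 0.6511 -0.1952] 0.104 [397. 187.] [414. 206.]
   both [ 0.6511 -0.1956] 0.782
palette scene [0.4582 0.1126 0.2173] 0.193 [359. 276.] [429. 325.]
palette top [0.4234 0.0996 0.119 ] 1.734 [232. 294.] [266. 324.]
   both [0.4554 0.1095 0.2753] 0.985
((315.0, 200.5), (81.0, 52.0), 90.0) [array([0.7273, 0.0355]), array([ 0.7314, -0.0698]), array([ 0.5642, -0.0731]), array([0.5608, 0.0292])]
[(array([315., 283.], dtype=float32), array([0.5718, 0.0326])), (array([247., 312.], dtype=float32), array([0.7012, 0.0395])), (array([225., 269.], dtype=float32), array([ 0.7055, -0.0626])), (array([291., 245.], dtype=float32), array([ 0.5752, -0.0657]))]
```

The scene picture shows the stack at about (398,285), the dish at (341,218), coaster (453,408), riser (272,145), tray (270,275), serum (320,388) and lipstick (229,203). The top picture shows the same layout: stack (245,293), dish (350,297), coaster (139,278), riser (481,274), tray (315,200). The networks agree, apart from scene "lipstick" jumping to the serum once.

Next I move over the tin.

```bash
python3 -m crank '[{"dx":0.0233,"dy":-0.0302},{"dx":0.0233,"dy":-0.0302},{"dx":0.0233,"dy":-0.0302},{"dx":0.0233,"dy":-0.0302},{"dx":0.0233,"dy":-0.0302},{"dx":0.0233,"dy":-0.0302},{"dx":0.0233,"dy":-0.0302},{"dx":0.0233,"dy":-0.0302},{"dx":0.0233,"dy":-0.0302},{"dx":0.0233,"dy":-0.0302},{"dx":0.0233,"dy":-0.0302},{"dx":0.0233,"dy":-0.0302},{"dx":0.0233,"dy":-0.0302},{"dx":0.0233,"dy":-0.0302},{"dx":0.0233,"dy":-0.0302},{"dx":0.0233,"dy":-0.0302},{"dx":0.0233,"dy":-0.0302},{"dx":0.0233,"dy":-0.0302},{"dx":0.0233,"dy":-0.0302},{"dx":0.0233,"dy":-0.0302}]' 0.07
cat >> h.py <<'E'
def delta(x,y,z,yaw=None):
    """remaining move in tool axes to reach world x,y,z (and yaw of tool x)"""
    s=get_state();R=np.array(s['tool_rot']);p=np.array(s['ee_pos'])
    a=np.arctan2(R[1,0],R[0,0]);o=R.T@(np.array([x,y,z])-p)
    print('t',round(s['t'],2),'tcp',p.round(4),'yaw',a.round(4),'tilt',R[:2,2].round(4),'gap',round(s['finger_gap'],4),'ff',round(s['finger_force'],2),'d',o.round(4),'rz deg',None if yaw is None else round(-np.degrees(yaw-a),2))
E
python3 - <<'E'
from h import *
f=grab_frame('wrist');cv2.imwrite('pics/w1.png',f['frame'][:,:,::-1]);s=get_state()
for n in('tin','jar','compact','palette'):
    for d in trace('wrist',n)[:2]: print(n,d['confidence'],d['location'],ray(f,d['location'],dict(tin=.1,jar=.082,compact=.042,palette=.022)[n]))
delta(.455,.109,.2)
E
```

```text
t 2.25 tcp [ 0.1702 -0.6014  0.1984] yaw 0.2758 tilt [0. 0.] gap 0.0852 ff 0.0 d [ 0.4675 -0.606  -0.0016] rz deg Noneinvalid input
```

View pics/w1.png

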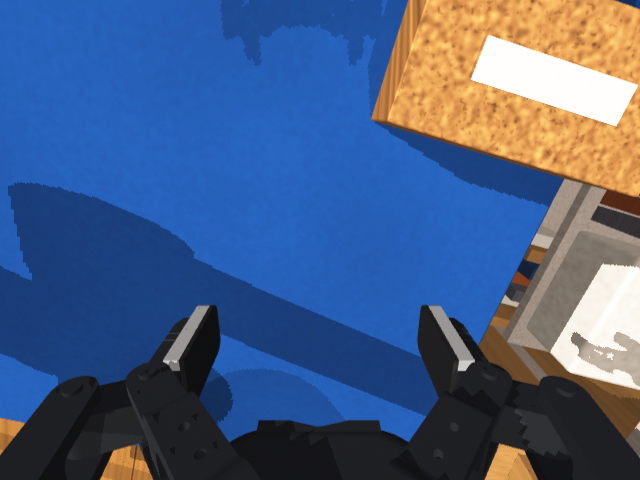

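The move was refused as invalid, so the arm is still at the start. The wrist view shows only the fingers (around (190,340) and (450,340)) over bare vanity. I'll test the row format with one row that has all six keys.

```bash
python3 -m crank '[{"dx":0.0233,"dy":-0.0302,"dz":0,"rx":0,"ry":0,"rz":0}]' 0.07; echo; python3 -m crank '[{"dx":0.0233,"dy":-0.0302}]'
```

```text
t: 2.35
ee_pos: [0.1832, -0.5693, 0.1986]
tool_rot: [[0.963, 0.27, -0.0], [0.27, -0.963, -0.004], [-0.001, 0.004, -1.0]]
force: [0.2, 1.3, 0.6]
finger_gap: 0.0731
finger_force: 0.0
invalid input
```

```bash
python3 -m crank '[{"dx":0.0234,"dy":-0.0303,"dz":0,"rx":0,"ry":0,"rz":0},{"dx":0.0234,"dy":-0.0303,"dz":0,"rx":0,"ry":0,"rz":0},{"dx":0.0234,"dy":-0.0303,"dz":0,"rx":0,"ry":0,"rz":0},{"dx":0.0234,"dy":-0.0303,"dz":0,"rx":0,"ry":0,"rz":0},{"dx":0.0234,"dy":-0.0303,"dz":0,"rx":0,"ry":0,"rz":0},{"dx":0.0234,"dy":-0.0303,"dz":0,"rx":0,"ry":0,"rz":0},{"dx":0.0234,"dy":-0.0303,"dz":0,"rx":0,"ry":0,"rz":0},{"dx":0.0234,"dy":-0.0303,"dz":0,"rx":0,"ry":0,"rz":0},{"dx":0.0234,"dy":-0.0303,"dz":0,"rx":0,"ry":0,"rz":0},{"dx":0.0234,"dy":-0.0303,"dz":0,"rx":0,"ry":0,"rz":0},{"dx":0.0234,"dy":-0.0303,"dz":0,"rx":0,"ry":0,"rz":0},{"dx":0.0234,"dy":-0.0303,"dz":0,"rx":0,"ry":0,"rz":0},{"dx":0.0234,"dy":-0.0303,"dz":0,"rx":0,"ry":0,"rz":0},{"dx":0.0234,"dy":-0.0303,"dz":0,"rx":0,"ry":0,"rz":0},{"dx":0.0234,"dy":-0.0303,"dz":0,"rx":0,"ry":0,"rz":0},{"dx":0.0234,"dy":-0.0303,"dz":0,"rx":0,"ry":0,"rz":0},{"dx":0.0234,"dy":-0.0303,"dz":0,"rx":0,"ry":0,"rz":0},{"dx":0.0234,"dy":-0.0303,"dz":0,"rx":0,"ry":0,"rz":0},{"dx":0.02,"dy":-0.025,"dz":0,"rx":0,"ry":0,"rz":0},{"dx":0,"dy":0,"dz":0,"rx":0,"ry":0,"rz":0}]' 0.07
python3 - <<'E'
from h import *
f=grab_frame('wrist');cv2.imwrite('pics/w2.png',f['frame'][:,:,::-1])
for n in('tin','jar','compact','palette','tray','dish'):
    for d in trace('wrist',n)[:2]: print(n,d['confidence'],d['location'],ray(f,d['location'],dict(tin=.1,jar=.082,compact=.042,palette=.022).get(n,.01)))
delta(.455,.109,.2)
E
```

```text
t: 4.35
ee_pos: [0.4551, 0.1061, 0.1989]
tool_rot: [[0.961, 0.276, 0.002], [0.276, -0.961, 0.002], [0.002, -0.001, -1.0]]
force: [-0.1, -0.4, 0.1]
finger_gap: 0.07
finger_force: 0.0
tin 0.57 [314.1, 219.8] [0.45671892 0.10994345]
jar 0.79 [316.9, 194.8] [0.47339553 0.11241499]
jar 0.55 [117.4, 118.1] [0.48910431 0.28062022]
compact 0.93 [310.3, 181.6] [0.47539889 0.11966666]
palette 0.9 [315.2, 163.6] [0.49036846 0.11925533]
tray 0.92 [501.3, 58.7] [ 0.63011618 -0.02177844]
dish 0.7 [495.4, 245.7] [ 0.45751013 -0.09756541]
t 4.7 tcp [0.4532 0.102  0.1984] yaw 0.2742 tilt [-0.0002 -0.0002] gap 0.0699 ff 0.0 d [ 0.0036 -0.0063 -0.0016] rz deg None
```

View pics/w2.png

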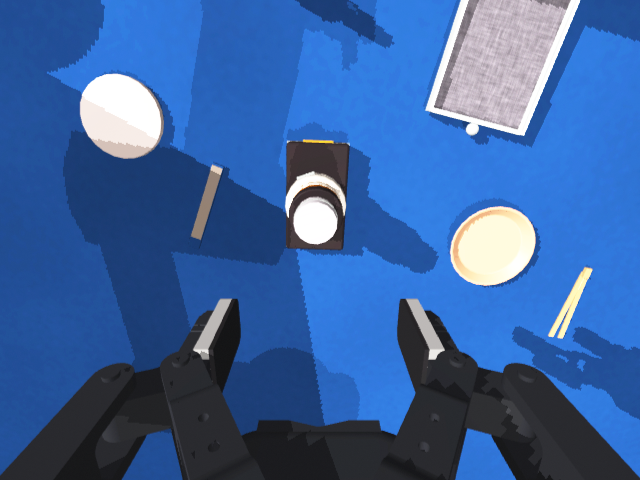

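The wrist view shows the tin centred at (315,220) above the jar and compact. The palette (288–348, 142–248) lies in line with the tool. I'll correct sideways and come part way down.

```bash
python3 -m crank '[{"dx":0.004,"dy":-0.0065,"dz":0.01,"rx":0,"ry":0,"rz":0},{"dx":0,"dy":0,"dz":0.03,"rx":0,"ry":0,"rz":0},{"dx":0,"dy":0,"dz":0.03,"rx":0,"ry":0,"rz":0},{"dx":0,"dy":0,"dz":0.008,"rx":0,"ry":0,"rz":0},{"dx":0,"dy":0,"dz":0,"rx":0,"ry":0,"rz":0},{"dx":0,"dy":0,"dz":0,"rx":0,"ry":0,"rz":0},{"dx":0,"dy":0,"dz":0,"rx":0,"ry":0,"rz":0}]'
python3 - <<'E'
from h import *
f=grab_frame('wrist')
for d in trace('wrist','tin')[:2]:
  p=np.argwhere(d['region'])[:,::-1];print(d['confidence'],d['location'],p.min(0),p.max(0),fit([(f,p.astype(float))],cyl(.018,.082,.104),[.455,.11]))
delta(.4555,.1095,.085)
E
```

```text
t: 5.4
ee_pos: [0.4572, 0.1106, 0.1219]
tool_rot: [[0.962, 0.272, 0.003], [0.272, -0.962, 0.001], [0.003, 0.0, -1.0]]
force: [-0.2, -0.3, 0.7]
finger_gap: 0.0703
finger_force: 0.0
0.82 [321.3, 260.4] [291 229] [349 292] (array([0.4556, 0.1088]), np.float64(0.069))
0.43 [549.6, 63.9] [458   0] [639 143] (array([0.1837, 0.1509]), np.float64(1.0))
t 5.5 tcp [0.457  0.1106 0.1218] yaw 0.2757 tilt [0.0029 0.0005] gap 0.0701 ff 0.0 d [-0.0018  0.0006  0.0368] rz deg None
```

```bash
python3 -m crank '[{"dx":-0.001,"dy":0.0005,"dz":0.012,"rx":0,"ry":0,"rz":0},{"dx":0,"dy":0,"dz":0.012,"rx":0,"ry":0,"rz":0},{"dx":0,"dy":0,"dz":0.008,"rx":0,"ry":0,"rz":0},{"dx":0,"dy":0,"dz":0.005,"rx":0,"ry":0,"rz":0},{"dx":0,"dy":0,"dz":0,"rx":0,"ry":0,"rz":0},{"dx":0,"dy":0,"dz":0,"rx":0,"ry":0,"rz":0},{"dx":0,"dy":0,"dz":0,"rx":0,"ry":0,"rz":0}]'; python3 -m crank '[{"dx":0,"dy":0,"dz":0,"rx":0,"ry":0,"rz":0},{"dx":0,"dy":0,"dz":0,"rx":0,"ry":0,"rz":0},{"dx":0,"dy":0,"dz":0,"rx":0,"ry":0,"rz":0},{"dx":0,"dy":0,"dz":0,"rx":0,"ry":0,"rz":0},{"dx":0,"dy":0,"dz":0,"rx":0,"ry":0,"rz":0},{"dx":0,"dy":0,"dz":0,"rx":0,"ry":0,"rz":0},{"dx":0,"dy":0,"dz":0,"rx":0,"ry":0,"rz":0},{"dx":0,"dy":0,"dz":0,"rx":0,"ry":0,"rz":0}]' 0.025 25
```

```text
t: 6.2
ee_pos: [0.4552, 0.1097, 0.0837]
tool_rot: [[0.962, 0.272, 0.001], [0.272, -0.962, 0.0], [0.001, 0.0, -1.0]]
force: [-0.1, 0.0, 0.7]
finger_gap: 0.0705
finger_force: 0.0
t: 7.0
ee_pos: [0.4548, 0.1096, 0.0834]
tool_rot: [[0.962, 0.272, -0.0], [0.272, -0.962, -0.0], [-0.0, -0.0, -1.0]]
force: [0.0, -0.2, 0.5]
finger_gap: 0.0248
finger_force: 0.0
```

Run:
```python
from h import *
f=grab_frame('wrist');g=grab_frame('scene')
a=f['frame'][100:420,120:520];b=cv2.resize(g['frame'][190:350,300:500],(400,320),interpolation=cv2.INTER_CUBIC)
cv2.imwrite('pics/m3.png',np.hstack([a,b])[:,:,::-1])
for c,F in(('wrist',f),('scene',g)): print([(d['confidence'],d['location'],ray(F,d['location'],.1)) for d in spot_in(c,'tin')[:2]])
delta(.4555,.1095,.085)
```

```text
[(0.92, [321.0, 283.6], array([0.45864864, 0.10908995]))]
[(0.98, [398.1, 264.2], array([0.46392347, 0.11199853]))]
t 7.2 tcp [0.4548 0.1096 0.0834] yaw 0.2758 tilt [-0.0001 -0.    ] gap 0.0253 ff 0.0 d [ 0.0007  0.0003 -0.0016] rz deg None
```

View pics/m3.png

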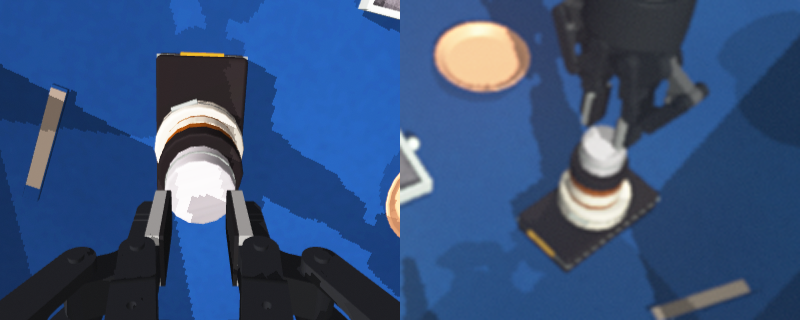

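The picture shows the tips around (292,292) and (348,292) in the wrist view. They are over the tin's rim, not beside it, and the stack has not moved. I'll measure how high the tips really are.

Run:
```python
from h import *
f=grab_frame('wrist');g=grab_frame('scene');s=get_state();R=np.array(s['tool_rot']);p=np.array(s['ee_pos'])
print('cam rel in tool',R.T@(np.array(f['xyz'])-p),f['mtx'][0][0])
for b in(0,.01,.02,.03,.04):
  P=[p+R@np.array([x,y,-b]) for x,y in((0,.0125),(0,-.0125),(.011,.0125),(.011,-.0125))]
  print(b,proj(f,P).round().tolist(),proj(g,P[:2]).round().tolist())
a=f['frame'][220:400,240:400];b=g['frame'][220:310,360:440]
cv2.imwrite('pics/m4.png',np.hstack([cv2.resize(a,(400,450)),cv2.resize(b,(400,450),interpolation=cv2.INTER_CUBIC)])[:,:,::-1])
```

```text
cam rel in tool [ 8.42826938e-02  3.89029572e-05 -1.75160308e-01] 351.3560729173308
0 [[341.0, 276.0], [295.0, 276.0], [341.0, 257.0], [295.0, 257.0]] [[395.0, 263.0], [406.0, 272.0]]
0.01 [[342.0, 284.0], [294.0, 284.0], [342.0, 265.0], [294.0, 265.0]] [[396.0, 259.0], [407.0, 269.0]]
0.02 [[343.0, 293.0], [293.0, 293.0], [344.0, 273.0], [292.0, 273.0]] [[397.0, 255.0], [408.0, 265.0]]
0.03 [[345.0, 303.0], [291.0, 304.0], [345.0, 282.0], [291.0, 282.0]] [[398.0, 251.0], [409.0, 261.0]]
0.04 [[346.0, 315.0], [290.0, 315.0], [347.0, 293.0], [289.0, 293.0]] [[398.0, 247.0], [410.0, 257.0]]
```

View pics/m4.png

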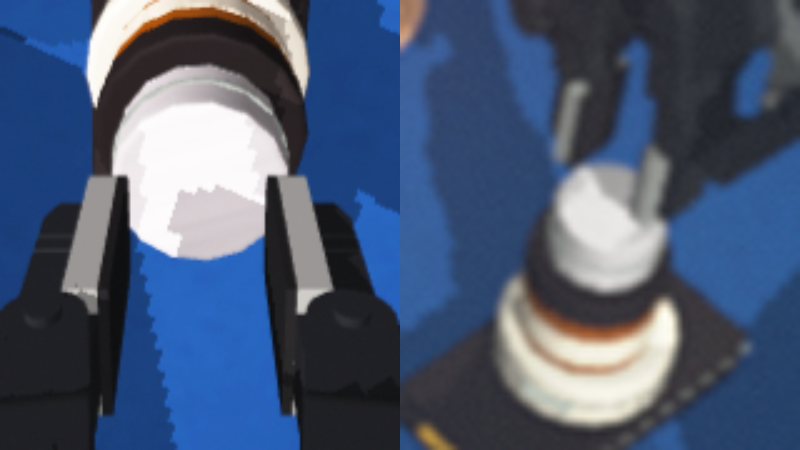

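The tips sit about 35 mm behind the reported TCP, going by pixel gap and row in the wrist view and by the scene view. The fingers therefore closed above the tin and touched nothing. I'll open wider than the jar, go lower and close again.

```bash
python3 -m crank '[{"dx":0,"dy":0,"dz":0,"rx":0,"ry":0,"rz":0},{"dx":0,"dy":0,"dz":0,"rx":0,"ry":0,"rz":0},{"dx":0,"dy":0,"dz":0,"rx":0,"ry":0,"rz":0},{"dx":0,"dy":0,"dz":0,"rx":0,"ry":0,"rz":0},{"dx":0,"dy":0,"dz":0,"rx":0,"ry":0,"rz":0},{"dx":0,"dy":0,"dz":0.005,"rx":0,"ry":0,"rz":0},{"dx":0,"dy":0,"dz":0.01,"rx":0,"ry":0,"rz":0},{"dx":0,"dy":0,"dz":0.007,"rx":0,"ry":0,"rz":0},{"dx":0,"dy":0,"dz":0,"rx":0,"ry":0,"rz":0},{"dx":0,"dy":0,"dz":0,"rx":0,"ry":0,"rz":0},{"dx":0,"dy":0,"dz":0,"rx":0,"ry":0,"rz":0}]' 0.065
python3 - <<'E'
from h import *
f=grab_frame('wrist');g=grab_frame('scene');delta(.455,.1095,.062)
a=f['frame'][200:400,220:420];b=g['frame'][220:310,360:440]
cv2.imwrite('pics/m5.png',np.hstack([cv2.resize(a,(400,450)),cv2.resize(b,(400,450),interpolation=cv2.INTER_CUBIC)])[:,:,::-1])
E
```

```text
t: 8.4
ee_pos: [0.455, 0.1096, 0.0614]
tool_rot: [[0.962, 0.272, 0.0], [0.272, -0.962, 0.0], [0.0, -0.0, -1.0]]
force: [0.5, -0.5, 0.0]
finger_gap: 0.065
finger_force: 0.0
t 8.5 tcp [0.4552 0.1096 0.0616] yaw 0.2758 tilt [0.0007 0.0001] gap 0.0649 ff 0.0 d [-0.0002  0.0001 -0.0004] rz deg None
```

View pics/m5.png

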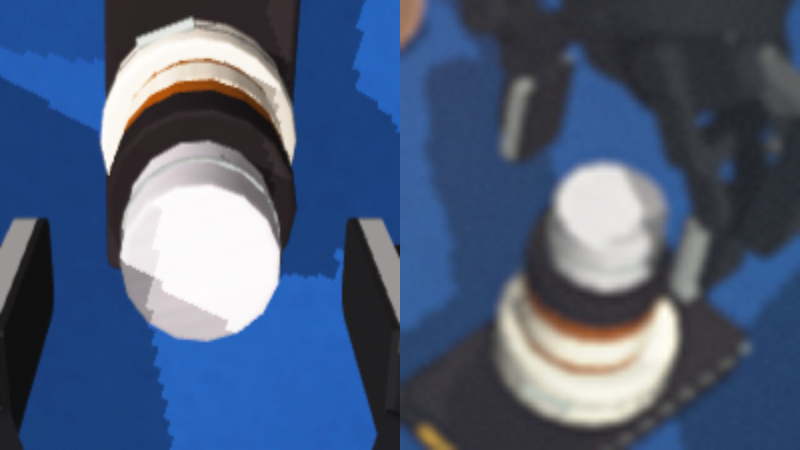

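Run:
```python
from h import *
f=grab_frame('wrist');g=grab_frame('scene');s=get_state();R=np.array(s['tool_rot']);p=np.array(s['ee_pos'])
for b in(0,.01,.02,.03,.04):
  P=[p+R@np.array([.011,y,-b]) for y in(.0325,-.0325)]
  print(b,proj(f,P).round().tolist(),proj(g,P).round().tolist())
```

```text
0 [[378.0, 257.0], [258.0, 257.0]] [[380.0, 267.0], [409.0, 292.0]]
0.01 [[381.0, 265.0], [255.0, 265.0]] [[381.0, 264.0], [410.0, 288.0]]
0.02 [[385.0, 273.0], [251.0, 273.0]] [[381.0, 260.0], [411.0, 284.0]]
0.03 [[389.0, 282.0], [247.0, 282.0]] [[382.0, 256.0], [412.0, 280.0]]
0.04 [[393.0, 293.0], [243.0, 293.0]] [[383.0, 252.0], [413.0, 277.0]]
```

Both cameras confirm the tips are about 37 mm behind the reported TCP. I'll go down 7 mm more and close.

```bash
python3 -m crank '[{"dx":0,"dy":0,"dz":0.004,"rx":0,"ry":0,"rz":0},{"dx":0,"dy":0,"dz":0.003,"rx":0,"ry":0,"rz":0},{"dx":0,"dy":0,"dz":0,"rx":0,"ry":0,"rz":0},{"dx":0,"dy":0,"dz":0,"rx":0,"ry":0,"rz":0}]'; python3 -m crank '[{"dx":0,"dy":0,"dz":0,"rx":0,"ry":0,"rz":0},{"dx":0,"dy":0,"dz":0,"rx":0,"ry":0,"rz":0},{"dx":0,"dy":0,"dz":0,"rx":0,"ry":0,"rz":0},{"dx":0,"dy":0,"dz":0,"rx":0,"ry":0,"rz":0},{"dx":0,"dy":0,"dz":0,"rx":0,"ry":0,"rz":0},{"dx":0,"dy":0,"dz":0,"rx":0,"ry":0,"rz":0},{"dx":0,"dy":0,"dz":0,"rx":0,"ry":0,"rz":0},{"dx":0,"dy":0,"dz":0,"rx":0,"ry":0,"rz":0}]' 0.025 25
```

```text
t: 9.0
ee_pos: [0.4546, 0.1095, 0.0541]
tool_rot: [[0.962, 0.272, -0.001], [0.272, -0.962, -0.0], [-0.001, -0.0, -1.0]]
force: [-0.4, 0.7, 0.4]
finger_gap: 0.0651
finger_force: 0.0
t: 9.8
ee_pos: [0.4552, 0.1096, 0.0546]
tool_rot: [[0.962, 0.272, 0.001], [0.272, -0.962, 0.0], [0.001, 0.0, -1.0]]
force: [0.4, -0.4, 2.3]
finger_gap: 0.035
finger_force: 25.1
```

```bash
python3 -m crank '[{"dx":0,"dy":0,"dz":-0.004,"rx":0,"ry":0,"rz":0},{"dx":0,"dy":0,"dz":-0.01,"rx":0,"ry":0,"rz":0},{"dx":0,"dy":0,"dz":-0.02,"rx":0,"ry":0,"rz":0},{"dx":0,"dy":0,"dz":-0.02,"rx":0,"ry":0,"rz":0},{"dx":-0.002,"dy":0.0075,"dz":-0.006,"rx":0,"ry":0,"rz":0},{"dx":-0.0045,"dy":0.016,"dz":0,"rx":0,"ry":0,"rz":0},{"dx":-0.007,"dy":0.025,"dz":0,"rx":0,"ry":0,"rz":0},{"dx":-0.009,"dy":0.032,"dz":0,"rx":0,"ry":0,"rz":0},{"dx":-0.009,"dy":0.032,"dz":0,"rx":0,"ry":0,"rz":0},{"dx":-0.009,"dy":0.032,"dz":0,"rx":0,"ry":0,"rz":0},{"dx":-0.007,"dy":0.025,"dz":0,"rx":0,"ry":0,"rz":0},{"dx":-0.0045,"dy":0.0165,"dz":0,"rx":0,"ry":0,"rz":0},{"dx":-0.0024,"dy":0.0086,"dz":0,"rx":0,"ry":0,"rz":0},{"dx":0,"dy":0,"dz":0,"rx":0,"ry":0,"rz":0},{"dx":0,"dy":0,"dz":0,"rx":0,"ry":0,"rz":0},{"dx":0,"dy":0,"dz":0,"rx":0,"ry":0,"rz":0}]'
python3 - <<'E'
from h import *
F={c:grab_frame(c) for c in('wrist','scene','top')}
for c in F:
  for n,m in(('dish',cyl(.047,0,.012,.035)),('jar',cyl(.024,.042,.082)),('compact',cyl(.03,.022,.042)),('palette',box(.112,.062,0,.022))):
    if c!='wrist' or n=='dish':
      p=mask(c,n)
      if p is not None: print(c,n,fit([(F[c],p)],m,[*ray(F[c],p.mean(0),.03),.25],n=='palette'))
delta(.4558,-.0925,-.02)
E
```

```text
t: 11.4
ee_pos: [0.4552, -0.0916, 0.1142]
tool_rot: [[0.962, 0.273, -0.0], [0.273, -0.962, 0.0], [-0.0, -0.001, -1.0]]
force: [-0.3, 0.7, -1.7]
finger_gap: 0.035
finger_force: 25.1
wrist dish (array([ 0.4544, -0.094 ]), np.float64(0.046))
scene dish (array([ 0.4563, -0.0904]), np.float64(0.06))
scene jar (array([0.4557, 0.1098]), np.float64(0.141))
scene compact (array([0.4541, 0.1112]), np.float64(0.411))
scene palette (array([0.4573, 0.1121, 0.2616]), np.float64(0.195))
top dish (array([ 0.4431, -0.1058]), np.float64(2.554))
top jar (array([0.4562, 0.1082]), np.float64(0.038))
top compact (array([0.4503, 0.1042]), np.float64(0.608))
top palette (array([0.4864, 0.1103, 0.692 ]), np.float64(2.018))
t 12.0 tcp [ 0.4555 -0.0925  0.1144] yaw 0.2759 tilt [ 0.0001 -0.    ] gap 0.0353 ff 25.06 d [3.000e-04 1.000e-04 1.344e-01] rz deg None
```

```bash
python3 -m crank '[{"dx":0,"dy":0,"dz":0.01,"rx":0,"ry":0,"rz":0},{"dx":0,"dy":0,"dz":0.025,"rx":0,"ry":0,"rz":0},{"dx":0,"dy":0,"dz":0.03,"rx":0,"ry":0,"rz":0},{"dx":0,"dy":0,"dz":0.03,"rx":0,"ry":0,"rz":0},{"dx":0,"dy":0,"dz":0.02,"rx":0,"ry":0,"rz":0},{"dx":0,"dy":0,"dz":0.011,"rx":0,"ry":0,"rz":0},{"dx":0,"dy":0,"dz":0.005,"rx":0,"ry":0,"rz":0},{"dx":0,"dy":0,"dz":0,"rx":0,"ry":0,"rz":0},{"dx":0,"dy":0,"dz":0,"rx":0,"ry":0,"rz":0}]'; python3 -m crank '[{"dx":0,"dy":0,"dz":0.002,"rx":0,"ry":0,"rz":0},{"dx":0,"dy":0,"dz":0.002,"rx":0,"ry":0,"rz":0},{"dx":0,"dy":0,"dz":0,"rx":0,"ry":0,"rz":0},{"dx":0,"dy":0,"dz":0,"rx":0,"ry":0,"rz":0}]'
```

```text
t: 12.9
ee_pos: [0.4564, -0.0928, -0.0159]
tool_rot: [[0.962, 0.272, 0.002], [0.272, -0.962, -0.0], [0.001, 0.001, -1.0]]
force: [0.0, -0.7, -0.0]
finger_gap: 0.0349
finger_force: 25.1
t: 13.3
ee_pos: [0.4556, -0.0925, -0.0204]
tool_rot: [[0.962, 0.272, 0.0], [0.272, -0.962, -0.0], [0.0, 0.0, -1.0]]
force: [0.3, 0.2, -0.1]
finger_gap: 0.035
finger_force: 25.1
```

```bash
python3 -m crank '[{"dx":0,"dy":0,"dz":0.001,"rx":0,"ry":0,"rz":0},{"dx":0,"dy":0,"dz":0.001,"rx":0,"ry":0,"rz":0},{"dx":0,"dy":0,"dz":0,"rx":0,"ry":0,"rz":0},{"dx":0,"dy":0,"dz":0,"rx":0,"ry":0,"rz":0}]';  python3 -m crank '[{"dx":0,"dy":0,"dz":0.001,"rx":0,"ry":0,"rz":0},{"dx":0,"dy":0,"dz":0,"rx":0,"ry":0,"rz":0},{"dx":0,"dy":0,"dz":0,"rx":0,"ry":0,"rz":0}]'
```

```text
t: 13.7
ee_pos: [0.4554, -0.0924, -0.0227]
tool_rot: [[0.962, 0.272, -0.0], [0.272, -0.962, 0.0], [-0.0, -0.0, -1.0]]
force: [-0.7, 0.3, -0.8]
finger_gap: 0.0347
finger_force: 25.1
t: 14.0
ee_pos: [0.4556, -0.0925, -0.0234]
tool_rot: [[0.962, 0.272, 0.0], [0.272, -0.962, -0.0], [0.0, 0.0, -1.0]]
force: [-0.6, -0.1, 2.8]
finger_gap: 0.0354
finger_force: 25.4
```

```bash
python3 -m crank '[{"dx":0,"dy":0,"dz":0,"rx":0,"ry":0,"rz":0},{"dx":0,"dy":0,"dz":0,"rx":0,"ry":0,"rz":0},{"dx":0,"dy":0,"dz":0,"rx":0,"ry":0,"rz":0},{"dx":0,"dy":0,"dz":0,"rx":0,"ry":0,"rz":0}]' 0.045; python3 -m crank '[{"dx":0,"dy":0,"dz":-0.01,"rx":0,"ry":0,"rz":0},{"dx":0,"dy":0,"dz":-0.02,"rx":0,"ry":0,"rz":0},{"dx":0,"dy":0,"dz":-0.03,"rx":0,"ry":0,"rz":0},{"dx":0,"dy":0,"dz":-0.04,"rx":0,"ry":0,"rz":0},{"dx":0,"dy":0,"dz":-0.03,"rx":0,"ry":0,"rz":0},{"dx":0,"dy":0,"dz":-0.01,"rx":0,"ry":0,"rz":0},{"dx":0,"dy":0,"dz":0,"rx":0,"ry":0,"rz":0},{"dx":0,"dy":0,"dz":0,"rx":0,"ry":0,"rz":0},{"dx":0,"dy":0,"dz":0,"rx":0,"ry":0,"rz":0}]'
python3 - <<'E'
from h import *
F={c:grab_frame(c) for c in('wrist','scene')}
for c in F:
  for n,m in(('dish',cyl(.047,0,.012,.035)),('tin',cyl(.018,.004,.026))):
      p=mask(c,n)
      if p is not None: print(c,n,fit([(F[c],p)],m,[.455,-.0925]))
delta(.456,.1095,.115)
E
```

```text
t: 14.4
ee_pos: [0.4554, -0.0924, -0.0237]
tool_rot: [[0.962, 0.272, -0.0], [0.272, -0.962, 0.0], [-0.0, -0.0, -1.0]]
force: [-0.3, 0.9, 0.5]
finger_gap: 0.0454
finger_force: 0.0
t: 15.3
ee_pos: [0.4537, -0.092, 0.1145]
tool_rot: [[0.962, 0.272, -0.004], [0.272, -0.962, 0.001], [-0.003, -0.002, -1.0]]
force: [-0.3, 0.7, 0.3]
finger_gap: 0.0449
finger_force: 0.0
wrist dish (array([ 0.4549, -0.0937]), np.float64(0.026))
wrist tin (array([ 0.4554, -0.0931]), np.float64(0.075))
scene dish (array([ 0.456, -0.091]), np.float64(0.079))
scene tin (array([ 0.4557, -0.0903]), np.float64(0.157))
t 15.6 tcp [ 0.455  -0.0924  0.1156] yaw 0.2758 tilt [-0.0014  0.0004] gap 0.0447 ff 0.0 d [ 0.0559 -0.194   0.0007] rz deg None
```

Tin is centred in the dish. Now the jar.

```bash
python3 -m crank '[{"dx":0.0025,"dy":-0.0085,"dz":0,"rx":0,"ry":0,"rz":0},{"dx":0.006,"dy":-0.02,"dz":0,"rx":0,"ry":0,"rz":0},{"dx":0.009,"dy":-0.032,"dz":0,"rx":0,"ry":0,"rz":0},{"dx":0.011,"dy":-0.0385,"dz":0,"rx":0,"ry":0,"rz":0},{"dx":0.011,"dy":-0.0385,"dz":0,"rx":0,"ry":0,"rz":0},{"dx":0.009,"dy":-0.032,"dz":0,"rx":0,"ry":0,"rz":0},{"dx":0.005,"dy":-0.017,"dz":0,"rx":0,"ry":0,"rz":0},{"dx":0.0025,"dy":-0.0075,"dz":0.0,"rx":0,"ry":0,"rz":0},{"dx":0,"dy":0,"dz":0,"rx":0,"ry":0,"rz":0},{"dx":0,"dy":0,"dz":0,"rx":0,"ry":0,"rz":0},{"dx":0,"dy":0,"dz":0,"rx":0,"ry":0,"rz":0}]' 0.072
python3 - <<'E'
from h import *
f=grab_frame('wrist')
p=mask('wrist','jar');print(fit([(f,p)],cyl(.024,.042,.082),[.455,.109]))
delta(.456,.1095,.018)
E
```

```text
t: 16.7
ee_pos: [0.4565, 0.1086, 0.1163]
tool_rot: [[0.963, 0.271, -0.0], [0.271, -0.963, -0.0], [-0.0, 0.0, -1.0]]
force: [0.7, -0.2, -0.2]
finger_gap: 0.0722
finger_force: 0.0
(array([0.4557, 0.1088]), np.float64(0.074))
t 16.8 tcp [0.4566 0.1086 0.1163] yaw 0.2742 tilt [-0.0001 -0.0002] gap 0.072 ff 0.0 d [-0.0003 -0.0011  0.0983] rz deg None
```

```bash
python3 -m crank '[{"dx":0,"dy":-0.0005,"dz":0.01,"rx":0,"ry":0,"rz":0},{"dx":0,"dy":0,"dz":0.025,"rx":0,"ry":0,"rz":0},{"dx":0,"dy":0,"dz":0.025,"rx":0,"ry":0,"rz":0},{"dx":0,"dy":0,"dz":0.02,"rx":0,"ry":0,"rz":0},{"dx":0,"dy":0,"dz":0.012,"rx":0,"ry":0,"rz":0},{"dx":0,"dy":0,"dz":0.006,"rx":0,"ry":0,"rz":0},{"dx":0,"dy":0,"dz":0,"rx":0,"ry":0,"rz":0},{"dx":0,"dy":0,"dz":0,"rx":0,"ry":0,"rz":0},{"dx":0,"dy":0,"dz":0,"rx":0,"ry":0,"rz":0}]'; python3 -m crank '[{"dx":0,"dy":0,"dz":0,"rx":0,"ry":0,"rz":0},{"dx":0,"dy":0,"dz":0,"rx":0,"ry":0,"rz":0},{"dx":0,"dy":0,"dz":0,"rx":0,"ry":0,"rz":0},{"dx":0,"dy":0,"dz":0,"rx":0,"ry":0,"rz":0},{"dx":0,"dy":0,"dz":0,"rx":0,"ry":0,"rz":0},{"dx":0,"dy":0,"dz":0,"rx":0,"ry":0,"rz":0},{"dx":0,"dy":0,"dz":0,"rx":0,"ry":0,"rz":0},{"dx":0,"dy":0,"dz":0,"rx":0,"ry":0,"rz":0}]' 0.038 30
```

```text
t: 17.7
ee_pos: [0.4575, 0.1101, 0.0193]
tool_rot: [[0.962, 0.272, 0.002], [0.272, -0.962, 0.0], [0.002, 0.0, -1.0]]
force: [0.4, 0.5, 0.3]
finger_gap: 0.0718
finger_force: 0.0
t: 18.5
ee_pos: [0.4571, 0.11, 0.0193]
tool_rot: [[0.962, 0.272, 0.001], [0.272, -0.962, 0.0], [0.001, 0.0, -1.0]]
force: [-1.0, -0.9, 6.1]
finger_gap: 0.0472
finger_force: 30.6
```

```bash
python3 -m crank '[{"dx":0,"dy":0,"dz":-0.003,"rx":0,"ry":0,"rz":0},{"dx":0,"dy":0,"dz":-0.01,"rx":0,"ry":0,"rz":0},{"dx":0,"dy":0,"dz":-0.02,"rx":0,"ry":0,"rz":0},{"dx":0,"dy":0,"dz":-0.02,"rx":0,"ry":0,"rz":0},{"dx":0.0035,"dy":-0.0085,"dz":-0.007,"rx":0,"ry":0,"rz":0},{"dx":0.0075,"dy":-0.0185,"dz":0,"rx":0,"ry":0,"rz":0},{"dx":0.0105,"dy":-0.026,"dz":0,"rx":0,"ry":0,"rz":0},{"dx":0.012,"dy":-0.03,"dz":0,"rx":0,"ry":0,"rz":0},{"dx":0.012,"dy":-0.03,"dz":0,"rx":0,"ry":0,"rz":0},{"dx":0.012,"dy":-0.03,"dz":0,"rx":0,"ry":0,"rz":0},{"dx":0.0105,"dy":-0.0255,"dz":0,"rx":0,"ry":0,"rz":0},{"dx":0.007,"dy":-0.017,"dz":0,"rx":0,"ry":0,"rz":0},{"dx":0.0035,"dy":-0.0085,"dz":0,"rx":0,"ry":0,"rz":0},{"dx":0,"dy":0,"dz":0,"rx":0,"ry":0,"rz":0},{"dx":0,"dy":0,"dz":0,"rx":0,"ry":0,"rz":0},{"dx":0,"dy":0,"dz":0,"rx":0,"ry":0,"rz":0}]'
python3 - <<'E'
from h import *
F={c:grab_frame(c) for c in('wrist','scene')}
for c in F:
  p=mask(c,'coaster')
  if p is not None: print(c,fit([(F[c],p)],cyl(.04,0,.008),[.48,.318]))
for n,m in(('compact',cyl(.03,.022,.042)),('palette',box(.112,.062,0,.022))):
  p=mask('scene',n)
  if p is not None: print(n,fit([(F['scene'],p)],m,[.456,.11,.25],n=='palette'))
delta(.48,.318,-.015)
E
```

```text
t: 20.1
ee_pos: [0.4787, 0.3167, 0.0781]
tool_rot: [[0.962, 0.271, -0.001], [0.271, -0.962, -0.001], [-0.001, 0.001, -1.0]]
force: [-0.1, 0.5, -1.4]
finger_gap: 0.0472
finger_force: 31.3
wrist (array([0.4782, 0.3171]), np.float64(0.111))
scene (array([0.4808, 0.3199]), np.float64(0.035))
compact (array([0.4539, 0.1101]), np.float64(0.066))
palette (array([0.456 , 0.1126, 0.2365]), np.float64(0.094))
t 20.4 tcp [0.4792 0.3175 0.0785] yaw 0.2751 tilt [0.0001 0.    ] gap 0.0471 ff 31.29 d [ 0.0009 -0.0002  0.0935] rz deg None
```

```bash
python3 -m crank '[{"dx":0,"dy":0,"dz":0.008,"rx":0,"ry":0,"rz":0},{"dx":0,"dy":0,"dz":0.02,"rx":0,"ry":0,"rz":0},{"dx":0,"dy":0,"dz":0.025,"rx":0,"ry":0,"rz":0},{"dx":0,"dy":0,"dz":0.02,"rx":0,"ry":0,"rz":0},{"dx":0,"dy":0,"dz":0.01,"rx":0,"ry":0,"rz":0},{"dx":0,"dy":0,"dz":0.005,"rx":0,"ry":0,"rz":0},{"dx":0,"dy":0,"dz":0.002,"rx":0,"ry":0,"rz":0},{"dx":0,"dy":0,"dz":0,"rx":0,"ry":0,"rz":0},{"dx":0,"dy":0,"dz":0,"rx":0,"ry":0,"rz":0}]'; python3 -m crank '[{"dx":0,"dy":0,"dz":0.001,"rx":0,"ry":0,"rz":0},{"dx":0,"dy":0,"dz":0.001,"rx":0,"ry":0,"rz":0},{"dx":0,"dy":0,"dz":0,"rx":0,"ry":0,"rz":0},{"dx":0,"dy":0,"dz":0,"rx":0,"ry":0,"rz":0}]'
```

```text
t: 21.3
ee_pos: [0.48, 0.3185, -0.0106]
tool_rot: [[0.962, 0.272, 0.002], [0.272, -0.962, 0.001], [0.002, -0.0, -1.0]]
force: [-1.0, 0.7, -1.8]
finger_gap: 0.0472
finger_force: 31.3
t: 21.7
ee_pos: [0.4791, 0.318, -0.0135]
tool_rot: [[0.962, 0.272, 0.0], [0.272, -0.962, 0.0], [0.0, -0.0, -1.0]]
force: [-0.3, -0.6, -1.4]
finger_gap: 0.0475
finger_force: 31.3
```

```bash
python3 -m crank '[{"dx":0,"dy":0,"dz":0.001,"rx":0,"ry":0,"rz":0},{"dx":0,"dy":0,"dz":0.0005,"rx":0,"ry":0,"rz":0},{"dx":0,"dy":0,"dz":0,"rx":0,"ry":0,"rz":0},{"dx":0,"dy":0,"dz":0,"rx":0,"ry":0,"rz":0}]'; python3 -m crank '[{"dx":0,"dy":0,"dz":0.0005,"rx":0,"ry":0,"rz":0},{"dx":0,"dy":0,"dz":0,"rx":0,"ry":0,"rz":0},{"dx":0,"dy":0,"dz":0,"rx":0,"ry":0,"rz":0}]'
```

```text
t: 22.1
ee_pos: [0.4792, 0.318, -0.0147]
tool_rot: [[0.962, 0.272, 0.0], [0.272, -0.962, 0.0], [0.0, -0.0, -1.0]]
force: [-2.1, -0.4, 4.1]
finger_gap: 0.047
finger_force: 31.7
t: 22.4
ee_pos: [0.4792, 0.318, -0.0147]
tool_rot: [[0.962, 0.272, -0.0], [0.272, -0.962, -0.0], [-0.0, 0.0, -1.0]]
force: [-1.7, -1.5, 7.4]
finger_gap: 0.0473
finger_force: 32.1
```

```bash
python3 -m crank '[{"dx":0,"dy":0,"dz":0,"rx":0,"ry":0,"rz":0},{"dx":0,"dy":0,"dz":0,"rx":0,"ry":0,"rz":0},{"dx":0,"dy":0,"dz":0,"rx":0,"ry":0,"rz":0},{"dx":0,"dy":0,"dz":0,"rx":0,"ry":0,"rz":0}]' 0.075; python3 -m crank '[{"dx":0,"dy":0,"dz":-0.01,"rx":0,"ry":0,"rz":0},{"dx":0,"dy":0,"dz":-0.02,"rx":0,"ry":0,"rz":0},{"dx":0,"dy":0,"dz":-0.03,"rx":0,"ry":0,"rz":0},{"dx":0,"dy":0,"dz":-0.03,"rx":0,"ry":0,"rz":0},{"dx":0,"dy":0,"dz":-0.01,"rx":0,"ry":0,"rz":0},{"dx":-0.0035,"dy":0.0085,"dz":0,"rx":0,"ry":0,"rz":0},{"dx":-0.0075,"dy":0.0185,"dz":0,"rx":0,"ry":0,"rz":0},{"dx":-0.0105,"dy":0.026,"dz":0,"rx":0,"ry":0,"rz":0},{"dx":-0.012,"dy":0.03,"dz":0,"rx":0,"ry":0,"rz":0},{"dx":-0.012,"dy":0.03,"dz":0,"rx":0,"ry":0,"rz":0},{"dx":-0.012,"dy":0.03,"dz":0,"rx":0,"ry":0,"rz":0},{"dx":-0.0105,"dy":0.0255,"dz":0,"rx":0,"ry":0,"rz":0},{"dx":-0.007,"dy":0.017,"dz":0,"rx":0,"ry":0,"rz":0},{"dx":-0.0035,"dy":0.0085,"dz":0,"rx":0,"ry":0,"rz":0},{"dx":0,"dy":0,"dz":0,"rx":0,"ry":0,"rz":0},{"dx":0,"dy":0,"dz":0,"rx":0,"ry":0,"rz":0},{"dx":0,"dy":0,"dz":0,"rx":0,"ry":0,"rz":0}]' 0.085
python3 - <<'E'
from h import *
F={c:grab_frame(c) for c in('wrist','scene')}
M=dict(jar=cyl(.024,.008,.048),coaster=cyl(.04,0,.008),compact=cyl(.03,.022,.042),palette=box(.112,.062,0,.022),tin=cyl(.018,.004,.026))
for c in F:
 for n in M:
  if c=='wrist' and n in('jar','coaster','tin'):continue
  p=mask(c,n)
  if p is not None: print(c,n,fit([(F[c],p)],M[n],[*ray(F[c],p.mean(0),.02),.25],n=='palette'))
delta(.4555,.1095,-.012)
E
```

```text
t: 22.8
ee_pos: [0.479, 0.3179, -0.0159]
tool_rot: [[0.962, 0.272, -0.0], [0.272, -0.962, -0.0], [-0.0, 0.0, -1.0]]
force: [-0.8, 0.1, -1.1]
finger_gap: 0.0747
finger_force: 0.0
t: 24.5
ee_pos: [0.4563, 0.1105, 0.0841]
tool_rot: [[0.962, 0.273, -0.0], [0.273, -0.962, 0.0], [-0.0, -0.0, -1.0]]
force: [0.0, -0.0, 0.0]
finger_gap: 0.0849
finger_force: 0.0
wrist compact (array([0.4535, 0.1087]), np.float64(0.075))
wrist palette (array([0.4563, 0.1097, 0.2245]), np.float64(1.056))
scene jar (array([0.4788, 0.319 ]), np.float64(0.156))
scene coaster (array([0.48  , 0.3189]), np.float64(0.126))
scene compact (array([0.4548, 0.1103]), np.float64(0.063))
scene palette (array([0.4564, 0.1112, 0.2768]), np.float64(0.124))
scene tin (array([ 0.4563, -0.091 ]), np.float64(0.245))
t 24.95 tcp [0.4564 0.1101 0.0844] yaw 0.2762 tilt [0.0001 0.    ] gap 0.0852 ff 0.0 d [-0.001   0.0004  0.0964] rz deg None
```

```bash
python3 -m crank '[{"dx":-0.002,"dy":0.0003,"dz":0.01,"rx":0,"ry":0,"rz":0},{"dx":0,"dy":0,"dz":0.02,"rx":0,"ry":0,"rz":0},{"dx":0,"dy":0,"dz":0.025,"rx":0,"ry":0,"rz":0},{"dx":0,"dy":0,"dz":0.02,"rx":0,"ry":0,"rz":0},{"dx":0,"dy":0,"dz":0.01,"rx":0,"ry":0,"rz":0},{"dx":0,"dy":0,"dz":0.006,"rx":0,"ry":0,"rz":0},{"dx":0,"dy":0,"dz":0,"rx":0,"ry":0,"rz":0},{"dx":0,"dy":0,"dz":0,"rx":0,"ry":0,"rz":0},{"dx":0,"dy":0,"dz":0,"rx":0,"ry":0,"rz":0}]'; python3 -m crank '[{"dx":0,"dy":0,"dz":0,"rx":0,"ry":0,"rz":0},{"dx":0,"dy":0,"dz":0,"rx":0,"ry":0,"rz":0},{"dx":0,"dy":0,"dz":0,"rx":0,"ry":0,"rz":0},{"dx":0,"dy":0,"dz":0,"rx":0,"ry":0,"rz":0},{"dx":0,"dy":0,"dz":0,"rx":0,"ry":0,"rz":0},{"dx":0,"dy":0,"dz":0,"rx":0,"ry":0,"rz":0},{"dx":0,"dy":0,"dz":0,"rx":0,"ry":0,"rz":0}]' 0.05 30
```

```text
t: 25.85
ee_pos: [0.4557, 0.1093, -0.0057]
tool_rot: [[0.962, 0.272, 0.002], [0.272, -0.962, 0.0], [0.002, 0.0, -1.0]]
force: [0.2, 0.8, -0.7]
finger_gap: 0.085
finger_force: 0.0
t: 26.55
ee_pos: [0.4551, 0.1092, -0.0057]
tool_rot: [[0.962, 0.272, 0.001], [0.272, -0.962, 0.0], [0.001, 0.0, -1.0]]
force: [-2.1, -0.3, 5.0]
finger_gap: 0.0584
finger_force: 31.4
```

```bash
python3 -m crank '[{"dx":0,"dy":0,"dz":-0.003,"rx":0,"ry":0,"rz":0},{"dx":0,"dy":0,"dz":-0.01,"rx":0,"ry":0,"rz":0},{"dx":0,"dy":0,"dz":-0.02,"rx":0,"ry":0,"rz":0},{"dx":0,"dy":0,"dz":-0.03,"rx":0,"ry":0,"rz":0},{"dx":0,"dy":0,"dz":-0.02,"rx":0,"ry":0,"rz":0},{"dx":0,"dy":0,"dz":-0.007,"rx":0,"ry":0,"rz":0},{"dx":0,"dy":0,"dz":0,"rx":0,"ry":0,"rz":0}]'; python3 -m crank '[{"dx":-0.0015,"dy":0.009,"dz":0,"rx":0,"ry":0,"rz":0},{"dx":-0.003,"dy":0.018,"dz":0,"rx":0,"ry":0,"rz":0},{"dx":-0.005,"dy":0.028,"dz":0,"rx":0,"ry":0,"rz":0},{"dx":-0.006,"dy":0.036,"dz":0,"rx":0,"ry":0,"rz":0},{"dx":-0.0065,"dy":0.038,"dz":0,"rx":0,"ry":0,"rz":0},{"dx":-0.0065,"dy":0.038,"dz":0,"rx":0,"ry":0,"rz":0},{"dx":-0.0065,"dy":0.038,"dz":0,"rx":0,"ry":0,"rz":0},{"dx":-0.0065,"dy":0.038,"dz":0,"rx":0,"ry":0,"rz":0},{"dx":-0.0065,"dy":0.038,"dz":0,"rx":0,"ry":0,"rz":0},{"dx":-0.0065,"dy":0.038,"dz":0,"rx":0,"ry":0,"rz":0},{"dx":-0.0065,"dy":0.038,"dz":0,"rx":0,"ry":0,"rz":0},{"dx":-0.006,"dy":0.036,"dz":0,"rx":0,"ry":0,"rz":0},{"dx":-0.005,"dy":0.028,"dz":0,"rx":0,"ry":0,"rz":0},{"dx":-0.003,"dy":0.018,"dz":0,"rx":0,"ry":0,"rz":0},{"dx":-0.0015,"dy":0.011,"dz":0,"rx":0,"ry":0,"rz":0},{"dx":0,"dy":0,"dz":0,"rx":0,"ry":0,"rz":0},{"dx":0,"dy":0,"dz":0,"rx":0,"ry":0,"rz":0},{"dx":0,"dy":0,"dz":0,"rx":0,"ry":0,"rz":0}]'
python3 - <<'E'
from h import *
F={c:grab_frame(c) for c in('wrist','scene','top')}
cv2.imwrite('pics/w6.png',F['wrist']['frame'][:,:,::-1])
for c in F:
  p=mask(c,'riser')
  if p is not None: print(c,fit([(F[c],p)],box(.09,.09,0,.04),[.504,-.344,.28],True),p.min(0),p.max(0))
p=mask('scene','palette');print(fit([(F['scene'],p)],box(.112,.062,0,.022),[.456,.11,.25],True))
delta(.504,-.3446,.015)
E
```

```text
t: 27.25
ee_pos: [0.4556, 0.1092, 0.0847]
tool_rot: [[0.962, 0.272, 0.003], [0.272, -0.962, 0.0], [0.003, 0.0, -1.0]]
force: [0.2, -0.1, -0.9]
finger_gap: 0.0586
finger_force: 32.5
t: 29.05
ee_pos: [0.5032, -0.3431, 0.083]
tool_rot: [[0.962, 0.273, -0.001], [0.273, -0.962, 0.001], [-0.001, -0.002, -1.0]]
force: [-0.2, 0.1, -0.4]
finger_gap: 0.0585
finger_force: 32.5
wrist (array([ 0.5028, -0.348 ,  0.2778]), np.float64(0.2)) [254. 172.] [396. 295.]
scene (array([ 0.5036, -0.3444,  0.2923]), np.float64(0.041)) [242. 123.] [298. 171.]
top (array([ 0.5027, -0.3463,  0.2853]), np.float64(0.06)) [451. 247.] [508. 304.]
(array([0.4567, 0.1107, 0.2756]), np.float64(0.062))
t 29.4 tcp [ 0.5036 -0.3444  0.0835] yaw 0.2763 tilt [ 0.0002 -0.0001] gap 0.0585 ff 32.54 d [0.0003 0.0003 0.0685] rz deg None
```

View pics/w6.png

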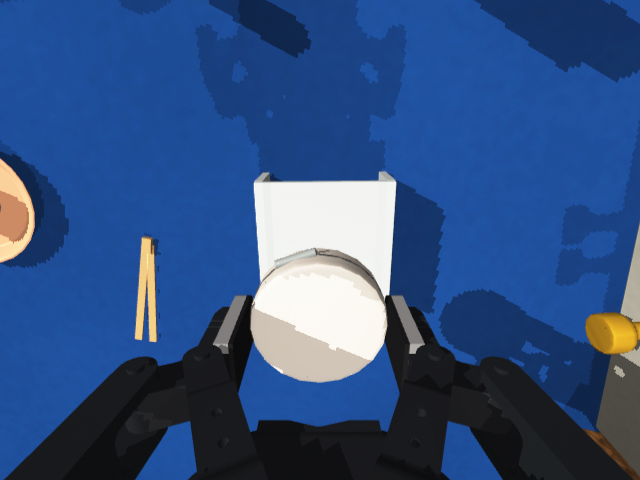

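The wrist view shows the compact level in the fingers at (318,315), with the riser top behind it at x 255–395 and square to the tool. Lowering.

```bash
python3 -m crank '[{"dx":-0.0005,"dy":0.001,"dz":0.01,"rx":0,"ry":0,"rz":0},{"dx":0,"dy":0,"dz":0.02,"rx":0,"ry":0,"rz":0},{"dx":0,"dy":0,"dz":0.018,"rx":0,"ry":0,"rz":0},{"dx":0,"dy":0,"dz":0.01,"rx":0,"ry":0,"rz":0},{"dx":0,"dy":0,"dz":0.006,"rx":0,"ry":0,"rz":0},{"dx":0,"dy":0,"dz":0.003,"rx":0,"ry":0,"rz":0},{"dx":0,"dy":0,"dz":0,"rx":0,"ry":0,"rz":0},{"dx":0,"dy":0,"dz":0,"rx":0,"ry":0,"rz":0}]'; python3 -m crank '[{"dx":0,"dy":0,"dz":0.0015,"rx":0,"ry":0,"rz":0},{"dx":0,"dy":0,"dz":0.001,"rx":0,"ry":0,"rz":0},{"dx":0,"dy":0,"dz":0,"rx":0,"ry":0,"rz":0},{"dx":0,"dy":0,"dz":0,"rx":0,"ry":0,"rz":0}]';python3 -m crank '[{"dx":0,"dy":0,"dz":0.001,"rx":0,"ry":0,"rz":0},{"dx":0,"dy":0,"dz":0,"rx":0,"ry":0,"rz":0},{"dx":0,"dy":0,"dz":0,"rx":0,"ry":0,"rz":0}]'
```

```text
t: 30.2
ee_pos: [0.5039, -0.3463, 0.0171]
tool_rot: [[0.962, 0.272, 0.001], [0.272, -0.962, -0.001], [0.001, 0.001, -1.0]]
force: [0.2, 0.7, -0.7]
finger_gap: 0.0583
finger_force: 32.5
t: 30.6
ee_pos: [0.5033, -0.3458, 0.014]
tool_rot: [[0.962, 0.272, 0.0], [0.272, -0.962, -0.0], [0.0, 0.0, -1.0]]
force: [0.4, -0.1, -0.6]
finger_gap: 0.0584
finger_force: 32.5
t: 30.9
ee_pos: [0.5032, -0.3458, 0.0128]
tool_rot: [[0.962, 0.272, -0.0], [0.272, -0.962, 0.0], [-0.0, -0.0, -1.0]]
force: [0.2, -0.2, -0.2]
finger_gap: 0.0582
finger_force: 32.5
```

```bash
python3 -m crank '[{"dx":0,"dy":0,"dz":0.001,"rx":0,"ry":0,"rz":0},{"dx":0,"dy":0,"dz":0,"rx":0,"ry":0,"rz":0},{"dx":0,"dy":0,"dz":0,"rx":0,"ry":0,"rz":0}]'; python3 -m crank '[{"dx":0,"dy":0,"dz":0,"rx":0,"ry":0,"rz":0},{"dx":0,"dy":0,"dz":0,"rx":0,"ry":0,"rz":0},{"dx":0,"dy":0,"dz":0,"rx":0,"ry":0,"rz":0},{"dx":0,"dy":0,"dz":0,"rx":0,"ry":0,"rz":0}]' 0.08;  python3 -m crank '[{"dx":0,"dy":0,"dz":-0.01,"rx":0,"ry":0,"rz":0},{"dx":0,"dy":0,"dz":-0.02,"rx":0,"ry":0,"rz":0},{"dx":0,"dy":0,"dz":-0.03,"rx":0,"ry":0,"rz":0},{"dx":0,"dy":0,"dz":-0.01,"rx":0,"ry":0,"rz":0},{"dx":0,"dy":0,"dz":0,"rx":0,"ry":0,"rz":0},{"dx":0,"dy":0,"dz":0,"rx":0,"ry":0,"rz":0}]'
python3 - <<'E'
from h import *
F={c:grab_frame(c) for c in('wrist','scene')}
for c in F:
  p=mask(c,'compact')
  if p is not None: print(c,fit([(F[c],p)],cyl(.03,.04,.06),[.504,-.344]),p.min(0),p.max(0))
p=mask('scene','palette');print(fit([(F['scene'],p)],box(.112,.062,0,.022),[.456,.11,.25],True))
delta(.4565,.1095,.0835)
E
```

```text
t: 31.2
ee_pos: [0.5034, -0.3459, 0.0124]
tool_rot: [[0.962, 0.272, 0.0], [0.272, -0.962, -0.0], [0.0, 0.0, -1.0]]
force: [-1.4, 1.3, 5.0]
finger_gap: 0.0586
finger_force: 32.9
t: 31.6
ee_pos: [0.5032, -0.3458, 0.0117]
tool_rot: [[0.962, 0.272, -0.0], [0.272, -0.962, 0.0], [-0.0, -0.0, -1.0]]
force: [0.1, 0.1, -0.4]
finger_gap: 0.0801
finger_force: 0.0
t: 32.2
ee_pos: [0.5029, -0.3456, 0.0815]
tool_rot: [[0.962, 0.272, -0.0], [0.272, -0.962, 0.0], [-0.0, -0.0, -1.0]]
force: [-1.3, -0.1, -0.4]
finger_gap: 0.0801
finger_force: 0.0
wrist (array([ 0.5014, -0.3466]), np.float64(0.075)) [271. 207.] [367. 303.]
scene (array([ 0.5039, -0.3428]), np.float64(0.08)) [256. 124.] [284. 148.]
(array([0.457 , 0.1121, 0.2557]), np.float64(0.041))
t 32.45 tcp [ 0.5024 -0.3452  0.0804] yaw 0.2758 tilt [-0.002   0.0016] gap 0.08 ff 0.0 d [ 0.0796 -0.45   -0.0023] rz deg None
```

Compact is centred on the riser. Back to the palette.

```bash
python3 -m crank '[{"dx":0.0015,"dy":-0.009,"dz":0,"rx":0,"ry":0,"rz":0},{"dx":0.003,"dy":-0.018,"dz":0,"rx":0,"ry":0,"rz":0},{"dx":0.005,"dy":-0.028,"dz":0,"rx":0,"ry":0,"rz":0},{"dx":0.006,"dy":-0.036,"dz":0,"rx":0,"ry":0,"rz":0},{"dx":0.007,"dy":-0.038,"dz":0,"rx":0,"ry":0,"rz":0},{"dx":0.007,"dy":-0.038,"dz":0,"rx":0,"ry":0,"rz":0},{"dx":0.007,"dy":-0.038,"dz":0,"rx":0,"ry":0,"rz":0},{"dx":0.007,"dy":-0.038,"dz":0,"rx":0,"ry":0,"rz":0},{"dx":0.007,"dy":-0.038,"dz":0,"rx":0,"ry":0,"rz":0},{"dx":0.007,"dy":-0.038,"dz":0,"rx":0,"ry":0,"rz":0},{"dx":0.007,"dy":-0.038,"dz":0,"rx":0,"ry":0,"rz":0},{"dx":0.006,"dy":-0.036,"dz":0,"rx":0,"ry":0,"rz":0},{"dx":0.005,"dy":-0.028,"dz":0,"rx":0,"ry":0,"rz":0},{"dx":0.003,"dy":-0.018,"dz":0,"rx":0,"ry":0,"rz":0},{"dx":0.0015,"dy":-0.011,"dz":0,"rx":0,"ry":0,"rz":0},{"dx":0,"dy":0,"dz":0,"rx":0,"ry":0,"rz":0},{"dx":0,"dy":0,"dz":0,"rx":0,"ry":0,"rz":0},{"dx":0,"dy":0,"dz":0,"rx":0,"ry":0,"rz":0}]' 0.085
python3 - <<'E'
from h import *
F={c:grab_frame(c) for c in('wrist','scene')}
cv2.imwrite('pics/w7.png',F['wrist']['frame'][:,:,::-1])
V=[(F[c],mask(c,'palette')) for c in F]
for v in V: print(fit([v],box(.112,.062,0,.022),[.456,.11,.26],True))
p=mask('wrist','tray')
if p is not None:
  R=cv2.approxPolyDP(cv2.convexHull(p.astype(np.float32)),6,True)[:,0];print([(q,ray(F['wrist'],q,.017).round(4)) for q in R])
delta(.456,.11,-.03)
E
```

```text
t: 34.25
ee_pos: [0.4576, 0.1082, 0.0819]
tool_rot: [[0.962, 0.272, -0.0], [0.272, -0.962, -0.0], [-0.0, 0.0, -1.0]]
force: [-0.5, 0.8, 0.4]
finger_gap: 0.0851
finger_force: 0.0
(array([0.4564, 0.1088, 0.2427]), np.float64(0.027))
(array([0.456 , 0.1108, 0.2542]), np.float64(0.064))
[(array([620., 147.], dtype=float32), array([ 0.573 , -0.0682])), (array([539., 146.], dtype=float32), array([ 0.5589, -0.016 ])), (array([477., 111.], dtype=float32), array([0.5679, 0.0328])), (array([516.,   0.], dtype=float32), array([0.6308, 0.0362])), (array([639.,   0.], dtype=float32), array([ 0.6505, -0.0334])), (array([639., 113.], dtype=float32), array([ 0.5952, -0.0685]))]
t 34.5 tcp [0.4578 0.1083 0.0818] yaw 0.2745 tilt [-0.0001 -0.    ] gap 0.0848 ff 0.0 d [-0.0013 -0.0021  0.1118] rz deg None
```

View pics/w7.png

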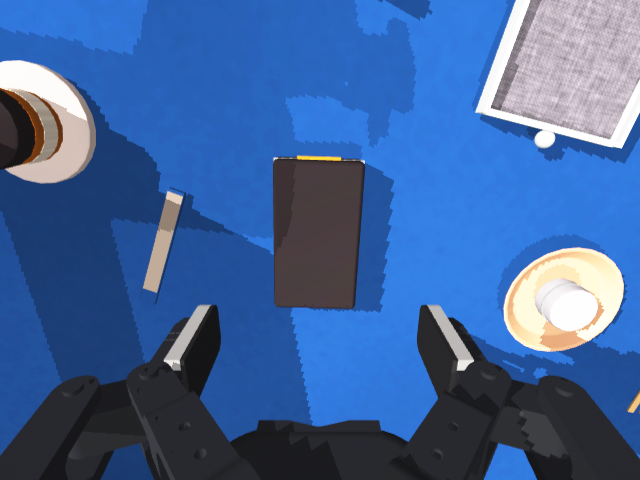

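The wrist view shows the palette alone at (318,232), edges at x 274–364, and the tray's front wall from (477,111) to (620,147). I'll turn 1.6° and grip.

```bash
python3 -m crank '[{"dx":-0.0013,"dy":-0.0018,"dz":0.01,"rx":0,"ry":0,"rz":1.6},{"dx":0,"dy":0,"dz":0.02,"rx":0,"ry":0,"rz":0},{"dx":0,"dy":0,"dz":0.028,"rx":0,"ry":0,"rz":0},{"dx":0,"dy":0,"dz":0.024,"rx":0,"ry":0,"rz":0},{"dx":0,"dy":0,"dz":0.014,"rx":0,"ry":0,"rz":0},{"dx":0,"dy":0,"dz":0.007,"rx":0,"ry":0,"rz":0},{"dx":0,"dy":0,"dz":0.002,"rx":0,"ry":0,"rz":0},{"dx":0,"dy":0,"dz":0,"rx":0,"ry":0,"rz":0},{"dx":0,"dy":0,"dz":0,"rx":0,"ry":0,"rz":0},{"dx":0,"dy":0,"dz":0,"rx":0,"ry":0,"rz":0}]'; python3 -m crank '[{"dx":0,"dy":0,"dz":0,"rx":0,"ry":0,"rz":0},{"dx":0,"dy":0,"dz":0,"rx":0,"ry":0,"rz":0},{"dx":0,"dy":0,"dz":0,"rx":0,"ry":0,"rz":0},{"dx":0,"dy":0,"dz":0,"rx":0,"ry":0,"rz":0},{"dx":0,"dy":0,"dz":0,"rx":0,"ry":0,"rz":0},{"dx":0,"dy":0,"dz":0,"rx":0,"ry":0,"rz":0},{"dx":0,"dy":0,"dz":0,"rx":0,"ry":0,"rz":0}]' 0.05 40
```

```text
t: 35.5
ee_pos: [0.4569, 0.1105, -0.0222]
tool_rot: [[0.969, 0.245, 0.002], [0.245, -0.969, 0.0], [0.002, 0.0, -1.0]]
force: [0.6, -0.0, 0.1]
finger_gap: 0.0849
finger_force: 0.0
t: 36.2
ee_pos: [0.4564, 0.1104, -0.0222]
tool_rot: [[0.969, 0.245, 0.001], [0.245, -0.969, 0.0], [0.001, 0.0, -1.0]]
force: [-1.8, 0.1, 6.3]
finger_gap: 0.0607
finger_force: 43.0
```

```bash
python3 -m crank '[{"dx":0,"dy":0,"dz":-0.003,"rx":0,"ry":0,"rz":0},{"dx":0,"dy":0,"dz":-0.01,"rx":0,"ry":0,"rz":0},{"dx":0,"dy":0,"dz":-0.02,"rx":0,"ry":0,"rz":0},{"dx":0,"dy":0,"dz":-0.03,"rx":0,"ry":0,"rz":0},{"dx":0,"dy":0,"dz":-0.03,"rx":0,"ry":0,"rz":0},{"dx":0,"dy":0,"dz":-0.02,"rx":0,"ry":0,"rz":0},{"dx":0,"dy":0,"dz":-0.007,"rx":0,"ry":0,"rz":0},{"dx":0,"dy":0,"dz":0,"rx":0,"ry":0,"rz":0}]'
python3 - <<'E'
from h import *
F={c:grab_frame(c) for c in('scene','top','wrist')};G={'scene':cv2.imread('pics/scene0.png'),'top':cv2.imread('pics/top0.png'),'wrist':F['wrist']['frame'][:,:,::-1].copy()}
S=dict(scene=(270,278),top=(315,200),wrist=None)
for c in F:
  hsv=cv2.cvtColor(G[c],cv2.COLOR_BGR2HSV);m=((hsv[...,1]<70)&(hsv[...,2]>50)&(hsv[...,2]<(215 if c=='wrist' else 150))).astype(np.uint8)
  m=cv2.morphologyEx(m,cv2.MORPH_OPEN,np.ones((3,3)));k,l,st,ce=cv2.connectedComponentsWithStats(m)
  i=l[S[c][1],S[c][0]] if S[c] else 1+np.argmin(np.hypot(*(ce[1:]-[540,60]).T)+(st[1:,4]<2000)*999)
  if i==0: print(c,'none');continue
  q=cv2.approxPolyDP(cv2.convexHull(np.argwhere(l==i)[:,::-1].astype(np.float32)),4,True)[:,0]
  print(c,st[i],[(a.tolist(),ray(F[c],a,.009).round(4).tolist()) for a in q])
G['wrist']=cv2.resize(G['wrist'],(480,360));cv2.imwrite('pics/m8.png',np.vstack([G['wrist'],cv2.resize(np.hstack([F['top']['frame'][140:260,250:370],F['scene']['frame'][225:345,200:320]])[:,:,::-1],(480,240))]))
delta(.6455,-.0142,.09,.045)
E
```

```text
t: 37.0
ee_pos: [0.4569, 0.1105, 0.0981]
tool_rot: [[0.969, 0.245, 0.003], [0.245, -0.969, 0.0], [0.003, 0.0, -1.0]]
force: [-0.2, -1.0, -1.7]
finger_gap: 0.0601
finger_force: 43.9
scene [ 228  250   81   57 2617] [([308.0, 281.0], [0.5802, 0.0215]), ([244.0, 306.0], [0.7012, 0.0241]), ([228.0, 272.0], [0.7024, -0.0563]), ([290.0, 250.0], [0.5808, -0.0576])]
top [ 292  168   45   67 2758] [([332.0, 234.0], [0.5783, -0.0552]), ([293.0, 234.0], [0.5757, 0.0219]), ([292.0, 168.0], [0.7117, 0.0289]), ([335.0, 168.0], [0.715, -0.0581])]
wrist [  241   185   392   295 47993] [([632.0, 479.0], [0.2673, -0.2753]), ([350.0, 479.0], [0.1955, 0.0102]), ([257.0, 416.0], [0.2552, 0.1202]), ([242.0, 194.0], [0.4662, 0.1725]), ([254.0, 185.0], [0.4753, 0.1649]), ([388.0, 187.0], [0.4985, 0.0667])]
t 37.15 tcp [0.4545 0.1101 0.0955] yaw 0.2478 tilt [-0.0028 -0.0004] gap 0.0602 ff 43.94 d [0.1547 0.1674 0.0051] rz deg 11.62
```

View pics/m8.png

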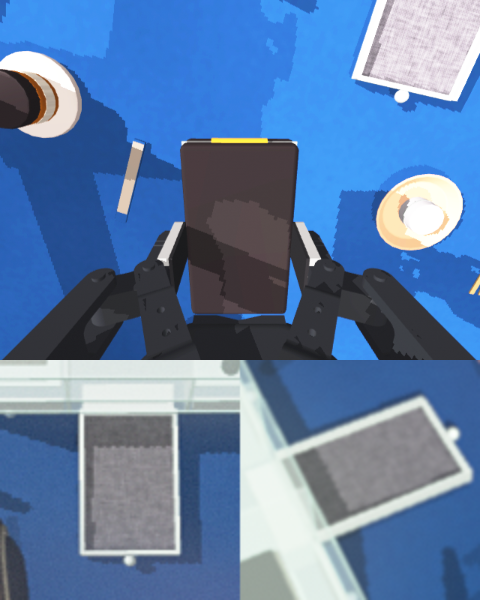

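The view shows the palette held level, centred at (240,230) in the shrunk wrist view, and the tray clear. The tray centre works out at about (0.6465, −0.0165), yaw 0.035. I'll turn 12.2° and move over it.

```bash
python3 -m crank '[{"dx":0,"dy":0,"dz":0,"rx":0,"ry":0,"rz":2.2},{"dx":0,"dy":0,"dz":0,"rx":0,"ry":0,"rz":4},{"dx":0,"dy":0,"dz":0,"rx":0,"ry":0,"rz":4},{"dx":0.003,"dy":0.002,"dz":0,"rx":0,"ry":0,"rz":2},{"dx":0.01,"dy":0.0074,"dz":0,"rx":0,"ry":0,"rz":0},{"dx":0.018,"dy":0.013,"dz":0,"rx":0,"ry":0,"rz":0},{"dx":0.025,"dy":0.018,"dz":0,"rx":0,"ry":0,"rz":0},{"dx":0.026,"dy":0.0185,"dz":0,"rx":0,"ry":0,"rz":0},{"dx":0.026,"dy":0.0185,"dz":0,"rx":0,"ry":0,"rz":0},{"dx":0.026,"dy":0.0185,"dz":0,"rx":0,"ry":0,"rz":0},{"dx":0.025,"dy":0.0175,"dz":0,"rx":0,"ry":0,"rz":0},{"dx":0.016,"dy":0.012,"dz":0,"rx":0,"ry":0,"rz":0},{"dx":0.008,"dy":0.006,"dz":0,"rx":0,"ry":0,"rz":0},{"dx":0.003,"dy":0.002,"dz":0,"rx":0,"ry":0,"rz":0},{"dx":0,"dy":0,"dz":0,"rx":0,"ry":0,"rz":0},{"dx":0,"dy":0,"dz":0,"rx":0,"ry":0,"rz":0},{"dx":0,"dy":0,"dz":0,"rx":0,"ry":0,"rz":0}]'
python3 - <<'E'
from h import *
delta(.6465,-.0165,-.014,.035)
F={c:grab_frame(c) for c in('scene','top')}
p=mask('scene','palette')
s=get_state();b=s['ee_pos'][2]+.0222
print(b,fit([(F['scene'],p)],box(.112,.062,b,b+.022),[.6465,-.0165,.035],True))
# expected tray inner floor corners in both views drawn over
ims=[]
for c,(x,y) in(('top',(250,130)),('scene',(200,225))):
  im=F[c]['frame'][:,:,::-1].copy();im=cv2.resize(im,None,fx=3,fy=3,interpolation=cv2.INTER_CUBIC)
  for z,col in((.017,(0,0,255)),):
    P=np.array([[x_,y_,0] for x_,y_ in((-.071,-.046),(-.071,.046),(.071,.046),(.071,-.046))]);a=.035
    P=np.c_[P[:,0]-a*P[:,1]+.6465,P[:,1]+a*P[:,0]-.0165,np.full(4,z)]
    cv2.polylines(im,[(proj(F[c],P)*3+1).round().astype(np.int32)],True,col,1)
  ims.append(im[y*3:y*3+390,x*3:x*3+390])
cv2.imwrite('pics/m9.png',np.hstack(ims))
E
```

```text
t: 38.85
ee_pos: [0.6456, -0.0157, 0.0967]
tool_rot: [[0.999, 0.036, -0.001], [0.036, -0.999, 0.0], [-0.001, -0.0, -1.0]]
force: [-0.5, -0.4, -1.5]
finger_gap: 0.0607
finger_force: 43.9
t 38.85 tcp [ 0.6456 -0.0157  0.0967] yaw 0.0358 tilt [-0.001   0.0003] gap 0.0607 ff 43.92 d [0.0009 0.0009 0.1107] rz deg 0.05
0.11927452185140446 (array([ 0.7265, -1.1765,  6.185 ]), np.float64(1.0))
```

View pics/m9.png

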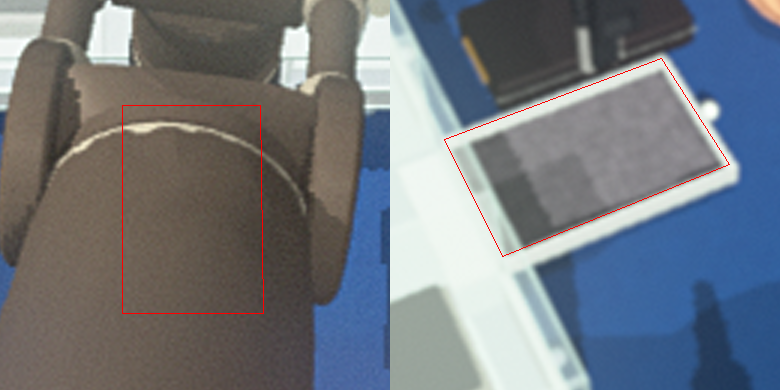

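The scene overlay puts the expected tray outline (red) on the tray walls to within 2 mm. The top view is blocked by the arm. Lowering the palette.

```bash
python3 -m crank '[{"dx":0.0005,"dy":0.0005,"dz":0.01,"rx":0,"ry":0,"rz":0},{"dx":0,"dy":0,"dz":0.02,"rx":0,"ry":0,"rz":0},{"dx":0,"dy":0,"dz":0.025,"rx":0,"ry":0,"rz":0},{"dx":0,"dy":0,"dz":0.02,"rx":0,"ry":0,"rz":0},{"dx":0,"dy":0,"dz":0.013,"rx":0,"ry":0,"rz":0},{"dx":0,"dy":0,"dz":0.006,"rx":0,"ry":0,"rz":0},{"dx":0,"dy":0,"dz":0,"rx":0,"ry":0,"rz":0},{"dx":0,"dy":0,"dz":0,"rx":0,"ry":0,"rz":0}]'; python3 -m crank '[{"dx":0,"dy":0,"dz":0.003,"rx":0,"ry":0,"rz":0},{"dx":0,"dy":0,"dz":0.003,"rx":0,"ry":0,"rz":0},{"dx":0,"dy":0,"dz":0.003,"rx":0,"ry":0,"rz":0},{"dx":0,"dy":0,"dz":0.002,"rx":0,"ry":0,"rz":0},{"dx":0,"dy":0,"dz":0,"rx":0,"ry":0,"rz":0},{"dx":0,"dy":0,"dz":0,"rx":0,"ry":0,"rz":0}]'
```

```text
t: 39.8
ee_pos: [0.648, -0.0169, 0.0037]
tool_rot: [[0.999, 0.035, 0.002], [0.035, -0.999, -0.0], [0.002, 0.0, -1.0]]
force: [0.3, -0.3, -0.7]
finger_gap: 0.0604
finger_force: 43.9
t: 40.4
ee_pos: [0.647, -0.0168, -0.0082]
tool_rot: [[0.999, 0.035, -0.0], [0.035, -0.999, 0.0], [-0.0, -0.0, -1.0]]
force: [0.7, -0.8, -1.6]
finger_gap: 0.0609
finger_force: 43.9
```

```bash
python3 -m crank '[{"dx":0,"dy":0,"dz":0.0015,"rx":0,"ry":0,"rz":0},{"dx":0,"dy":0,"dz":0.0015,"rx":0,"ry":0,"rz":0},{"dx":0,"dy":0,"dz":0,"rx":0,"ry":0,"rz":0},{"dx":0,"dy":0,"dz":0,"rx":0,"ry":0,"rz":0}]'; python3 -m crank '[{"dx":0,"dy":0,"dz":0.001,"rx":0,"ry":0,"rz":0},{"dx":0,"dy":0,"dz":0,"rx":0,"ry":0,"rz":0},{"dx":0,"dy":0,"dz":0,"rx":0,"ry":0,"rz":0}]'; python3 -m crank '[{"dx":0,"dy":0,"dz":0.0007,"rx":0,"ry":0,"rz":0},{"dx":0,"dy":0,"dz":0,"rx":0,"ry":0,"rz":0},{"dx":0,"dy":0,"dz":0,"rx":0,"ry":0,"rz":0}]'
python3 - <<'E'
from h import *
g=grab_frame('scene');cv2.imwrite('pics/s10.png',cv2.resize(g['frame'][215:345,200:350],None,fx=4,fy=4,interpolation=cv2.INTER_CUBIC)[:,:,::-1])
E
```

```text
t: 40.8
ee_pos: [0.647, -0.0168, -0.0112]
tool_rot: [[0.999, 0.035, -0.0], [0.035, -0.999, 0.0], [-0.0, -0.0, -1.0]]
force: [-0.7, 0.3, -1.6]
finger_gap: 0.0607
finger_force: 43.9
t: 41.1
ee_pos: [0.647, -0.0169, -0.0122]
tool_rot: [[0.999, 0.035, -0.0], [0.035, -0.999, 0.0], [-0.0, -0.0, -1.0]]
force: [-0.2, -0.1, -1.2]
finger_gap: 0.0608
finger_force: 43.9
t: 41.4
ee_pos: [0.647, -0.0169, -0.0129]
tool_rot: [[0.999, 0.035, -0.0], [0.035, -0.999, 0.0], [-0.0, -0.0, -1.0]]
force: [0.4, 0.3, -1.2]
finger_gap: 0.0604
finger_force: 43.9
```

View pics/s10.png

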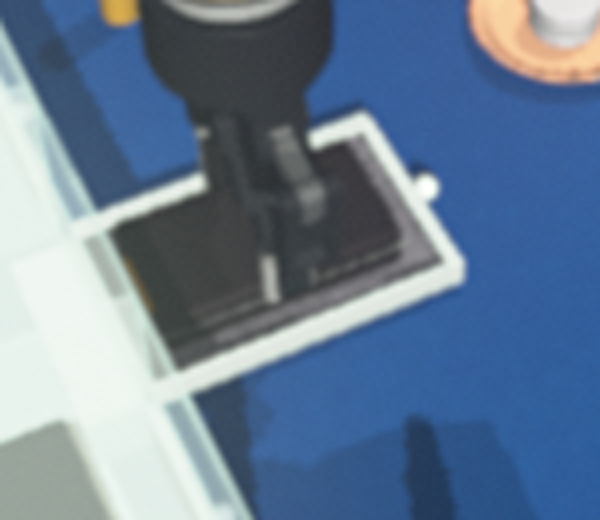

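The scene crop shows the palette inside the tray, lengthwise, with its front end at about (390,200) and felt visible on the +y side and at the front. It is all but seated, so I'll take the last small steps.

```bash
python3 -m crank '[{"dx":0,"dy":0,"dz":0.0007,"rx":0,"ry":0,"rz":0},{"dx":0,"dy":0,"dz":0,"rx":0,"ry":0,"rz":0},{"dx":0,"dy":0,"dz":0,"rx":0,"ry":0,"rz":0}]'; python3 -m crank '[{"dx":0,"dy":0,"dz":0.0007,"rx":0,"ry":0,"rz":0},{"dx":0,"dy":0,"dz":0,"rx":0,"ry":0,"rz":0},{"dx":0,"dy":0,"dz":0,"rx":0,"ry":0,"rz":0}]'
```

```text
t: 41.75
ee_pos: [0.6472, -0.0169, -0.0131]
tool_rot: [[0.999, 0.035, 0.0], [0.035, -0.999, -0.0], [0.0, 0.0, -1.0]]
force: [-1.3, -0.1, 2.7]
finger_gap: 0.0606
finger_force: 44.2
t: 42.05
ee_pos: [0.6473, -0.0169, -0.0131]
tool_rot: [[0.999, 0.035, -0.0], [0.035, -0.999, -0.0], [-0.0, 0.0, -1.0]]
force: [-2.6, 0.9, 5.5]
finger_gap: 0.0606
finger_force: 44.6
```

```bash
python3 -m crank '[{"dx":0,"dy":0,"dz":0,"rx":0,"ry":0,"rz":0},{"dx":0,"dy":0,"dz":0,"rx":0,"ry":0,"rz":0},{"dx":0,"dy":0,"dz":0,"rx":0,"ry":0,"rz":0},{"dx":0,"dy":0,"dz":0,"rx":0,"ry":0,"rz":0}]' 0.07; python3 -m crank '[{"dx":0,"dy":0,"dz":-0.005,"rx":0,"ry":0,"rz":0},{"dx":0,"dy":0,"dz":-0.015,"rx":0,"ry":0,"rz":0},{"dx":0,"dy":0,"dz":-0.03,"rx":0,"ry":0,"rz":0},{"dx":0,"dy":0,"dz":-0.03,"rx":0,"ry":0,"rz":0},{"dx":-0.01,"dy":0,"dz":-0.03,"rx":0,"ry":0,"rz":0},{"dx":-0.02,"dy":0,"dz":-0.03,"rx":0,"ry":0,"rz":0},{"dx":-0.04,"dy":0,"dz":-0.01,"rx":0,"ry":0,"rz":0},{"dx":-0.04,"dy":0,"dz":0,"rx":0,"ry":0,"rz":0},{"dx":-0.04,"dy":0,"dz":0,"rx":0,"ry":0,"rz":0},{"dx":-0.03,"dy":0,"dz":0,"rx":0,"ry":0,"rz":0},{"dx":-0.02,"dy":0,"dz":0,"rx":0,"ry":0,"rz":0},{"dx":0,"dy":0,"dz":0,"rx":0,"ry":0,"rz":0},{"dx":0,"dy":0,"dz":0,"rx":0,"ry":0,"rz":0},{"dx":0,"dy":0,"dz":0,"rx":0,"ry":0,"rz":0}]'
python3 - <<'E'
from h import *
F={c:grab_frame(c) for c in('scene','top')}
M=dict(tin=cyl(.018,.004,.026),jar=cyl(.024,.008,.048),compact=cyl(.03,.04,.06),palette=box(.112,.062,.009,.031),serum=cyl(.017,0,.075),lipstick=cyl(.0105,0,.074))
for c in F:
 for n in M:
  p=mask(c,n)
  if p is not None: print(c,n,fit([(F[c],p)],M[n],[*ray(F[c],p.mean(0),.02),.03],n=='palette'))
cv2.imwrite('pics/s11.png',F['scene']['frame'][:,:,::-1])
E
```

```text
t: 42.45
ee_pos: [0.647, -0.0169, -0.0145]
tool_rot: [[0.999, 0.035, -0.0], [0.035, -0.999, 0.0], [-0.0, -0.0, -1.0]]
force: [-0.9, 0.0, 0.2]
finger_gap: 0.07
finger_force: 0.0
t: 43.85
ee_pos: [0.4492, -0.0241, 0.1369]
tool_rot: [[0.999, 0.035, 0.003], [0.035, -0.999, -0.0], [0.003, 0.0, -1.0]]
force: [0.2, -0.7, 0.0]
finger_gap: 0.0697
finger_force: 0.0
scene tin (array([ 0.4572, -0.0895]), np.float64(0.116))
scene jar (array([0.4785, 0.3199]), np.float64(0.073))
scene compact (array([ 0.5022, -0.3437]), np.float64(0.058))
scene serum (array([0.6545, 0.2213]), np.float64(0.152))
scene lipstick (array([ 0.6522, -0.1925]), np.float64(0.164))
top jar (array([0.479 , 0.3162]), np.float64(0.143))
top compact (array([ 0.5019, -0.3472]), np.float64(0.081))
top palette (array([ 0.6476, -0.0191,  0.0266]), np.float64(0.063))
top serum (array([0.6537, 0.2184]), np.float64(0.181))
top lipstick (array([ 0.6525, -0.1952]), np.float64(0.112))
```

View pics/s11.png

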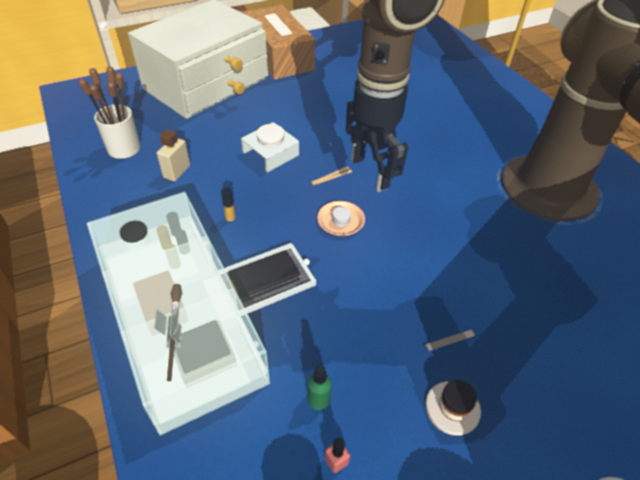

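The final view shows everything in place: tin (341,216) in the dish, jar (459,400) on the coaster, compact (270,134) on the riser, palette (270,278) in the tray, serum and lipstick upright where they were. Handing in.

```bash
python3 -c "
from bench import *
print(close_job())"
```

```text
the job is handed in; nothing more can be done
None
```

The stack is cleared and handed in: the cameras show tin, jar, compact and palette each within a few millimetres of the centre of its place, with the serum and lipstick where they started; the hand-in returned no verdict.

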